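# Put the washed tableware away by kind

## Task

Put the washed things lying on the worktop away by kind: lay both forks in the bin that already holds a fork and the soup spoon in the bin that already holds a soup spoon, each down inside its bin with the handle towards you, the robot, as the one already there, and nest the rice bowl upside down on the pile of bowls. Do not shove or knock over the pile, the toothpick jar, the spare spout or the pepper shaker.

Things in the scene. Friction and masses are not known exactly. Their poses are not given: they have to be found in the camera images.
- fork_a_mid (a point): steel fork, 177 mm long, 22 wide at the tines, 8 high, lying tines-away from the robot to within about 0.5 rad. The point is its centre, 4 mm above its underside; x axis along the fork towards the TINES (handle towards -x), z up. Grasp across the handle, near the middle; weight about 45 g
- fork_b_mid (a point): a second fork like the first: steel fork, 177 mm long, 22 wide at the tines, 8 high, lying tines-away from the robot to within about 0.5 rad. The point is its centre, 4 mm above its underside; x axis along the fork towards the TINES (handle towards -x), z up. Grasp across the handle, near the middle; weight about 45 g
- spoon_mid (a point): white soup spoon, 141 mm long: bowl 43 wide, 14 high on the -x half; 14 mm wide thin handle on the +x half, sloping up from 9 mm by the bowl to 36 mm at its end (20 mm high, 20 mm from centre). Point: half-way along, 17 mm above its underside; x towards the HANDLE end, z up. Handle starts towards the robot within 0.5 rad. Grasp across the handle 10-25 mm from the point; about 30 g
- bowl_mid (a point): white melamine rice bowl standing upside down on the table, 89 mm across, 53 high, hollow, with a foot ring 39 mm across and 9 mm high on top. The point is its centre, 26.5 mm below the top of the foot; z up. Grasp it across the foot ring with the fingertips; weight about 55 g
- fork_bin_far (a point): grey plastic cutlery bin, fixed, 202 x 84 x 40 mm high (inside 196 x 78, floor 4 thick), long way roughly along the robot's x; a fork already lies in it, 24 mm left (+y) of its middle line, tines away. Point: middle of its FAR inner end, on the inner floor; x along the bin away from the robot, z up; bin centre 98 mm along -x from here. Looks like the other bin but for its contents
- spoon_bin_far (a point): grey plastic cutlery bin, fixed, 202 x 84 x 40 mm high (inside 196 x 78, floor 4 thick), long way roughly along the robot's x; a soup spoon already lies in it, 19 mm left (+y) of its middle line, handle to the robot. Point: middle of its FAR inner end, on the inner floor; x along the bin away from the robot, z up; bin centre 98 mm along -x from here. Looks like the other bin but for its contents
- pile_top (a point): a short pile of three such rice bowls nested upside down, 89 mm across, 71 high, loose, standing in a row with the two bins (left of the loose things). The point is the middle of the foot on top; z up. A bowl properly nested on it has its own centre 17.5 mm below this point (its foot 9 mm above the old one)
- jar_mid (a point): red toothpick jar, 46 mm across, 66 high, bystander behind the loose things, close in front of the tall wire rack (rack front at about x = 0.65); its centre
- spout_mid (a point): small beige spare spout with a collar, 33 mm across, 48 high, standing, bystander in the same row; its centre
- shaker_mid (a point): glass pepper shaker with a steel cap, 43 mm across, 75 high, bystander in the same row; its centre

How it is judged:
At the end, for the whole second after the job is handed in: Forks in the fork bin, spoon in the spoon bin: down inside (centre under 26 mm, spoon 45 mm, above its floor), level within 0.25 rad, handles to the robot. Bowl nested on the pile within 10 mm sideways, 6.5 mm in height, 0.12 rad of upright; pile upright. All at rest (x of fork_bin_far in the frame of fork_a_mid between 0.07 and 0.126 m and y of fork_a_mid in the frame of fork_bin_far between -0.036 and 0.036 m and z of fork_a_mid in the frame of fork_bin_far between -0.003 and 0.026 m and angle between fork_a_mid's own x axis and vertical between 1.32 and 1.82 rad and x of fork_bin_far in the frame of fork_b_mid between 0.07 and 0.126 m and y of fork_b_mid in the frame of fork_bin_far between -0.036 and 0.036 m and z of fork_b_mid in the frame of fork_bin_far between -0.003 and 0.026 m and angle between fork_b_mid's own x axis and vertical between 1.32 and 1.82 rad and x of spoon_bin_far in the frame of spoon_mid between -0.145 and -0.05 m and y of spoon_mid in the frame of spoon_bin_far between -0.036 and 0.036 m and z of spoon_mid in the frame of spoon_bin_far between 0 and 0.045 m and angle between spoon_mid's own x axis and vertical between 1.32 and 1.82 rad and horizontal distance between bowl_mid and pile_top below 0.01 m and z of bowl_mid in the frame of pile_top between -0.024 and -0.011 m and angle between bowl_mid's own z axis and vertical below 0.12 rad and angle between pile_top's own z axis and vertical below 0.1 rad and linear speed of each of fork_a, fork_b, spoon, bowl below 0.02 m/s); the robot touches nothing.
It fails at once if the toothpick jar is pushed more than 30 mm from where it stood, or tipped over (distance of jar_mid from where it was at the start of the episode above 0.03 m or angle between jar_mid's own z axis and vertical above 0.5 rad).
It fails at once if the spare spout is pushed more than 30 mm from where it stood, or tipped over (distance of spout_mid from where it was at the start of the episode above 0.03 m or angle between spout_mid's own z axis and vertical above 0.5 rad).
It fails at once if the pepper shaker is pushed more than 30 mm from where it stood, or tipped over (distance of shaker_mid from where it was at the start of the episode above 0.03 m or angle between shaker_mid's own z axis and vertical above 0.5 rad).
It fails at once if the pile of bowls is pushed more than 30 mm from where it stood, or tipped over (distance of pile_top from where it was at the start of the episode above 0.03 m or angle between pile_top's own z axis and vertical above 0.5 rad).
It also fails if it takes over 115 s, if anything falls off the work surface, if the arm or the gripper's body presses on something with over 40 N, if the wrist force passes 120 N, or if a joint passes its speed limit or range.

## Robot

A 6-joint arm with a two-finger parallel gripper is mounted at the origin on a cart in front of the work surface, level with it; the furniture and walls round the work are solid. World frame = base frame: x ahead of the robot, y to its left, z up, the work surface at z = 0. Lengths are in m, angles in rad, forces in N, time in s.
With the tool pointing down it reaches from about 0.35 to 0.975 m from the base axis. Payload 4.9 kg.
Tool frame: the origin (TCP) lies on the centre line of the jaws, within the pads' length; the fingertips stand ctrl.nose_length ahead of it and the grasp point (between the pads) lies 2 mm behind it (ctrl.nose_length is the distance from the TCP to the fingertips, in m); z points along the fingers, y is the direction in which the jaws open and shut (so a half turn about z gives the same grasp; the last joint's range is limited). The gripper opens to 85 mm and grips with 20 to 120 N. Pads are 22 mm wide; open, the fingers measure 114 mm over their backs; the gripper's body (76 mm by 85 mm) begins 54 mm behind the grasp point. The pads swing forward as they close: fully open they stand 13 mm farther back than shut.
Start: joints at [1.051, 0.053, 1.613, -0, 1.476, -0.119], TCP at [0.244, 0.575, 0.226] pointing down, gripper open.
Joint ranges: [-3.01, 3.01], [-1.01, 2.22], [0.06, 2.58], [-1.02, 4.17], [0.09, 2.62], [-3.14, 3.14]. Speed limits (rad/s): [2.57, 2.57, 3.14, 3.14, 3.14, 3.14].

## Interface

Orientations are given as a rotation vector (axis times angle).
In Python, from station import sensors, get_image, order, ctrl gives the robot as it stands.
- The arm moves only by the tool move_arm, never from a script. Its argument "increments" is a list of rows, each a list of 5 numbers: the shift along the tool's x, y, z in cm, then the turn about the tool's z in degrees, then the finger opening in cm, from 0 to 8.54. In form: [[dx, dy, dz, twist, gripper], ...]. A call has 1 to 5 rows; each row is the pose to reach, as a shift and turn from the pose commanded when the call began, along the tool's axes at that moment; what a row does not reach only later rows make up. A row lasts 1/8 s, in which the tool goes at most 62.5 mm and 10.7 degrees, less where a joint would pass 70% of its speed; a pose out of reach is approached as far as the arm can. A call with a gripper value outside its range is refused whole. The fingers move at their own pace and stop on an object; "newtons" is the grip in N (left out, the last holds). Time passes only in rows, so rows that repeat a pose let the fingers close. It gives the time, the measured TCP pose, the force and the opening at its end, in the units of the state.
- sensors.get_obs(): the state, without advancing time (a new reading comes with each control period).
- get_image(name): name is "side" or "top" or "wrist"; returns a dict with "image" (420x560x3 uint8, red, green, blue), "K" (3x3 intrinsics, pixels), "R" (3x3) and "t" (3): a world point X has camera coordinates R X + t. Camera axes: x right, y down, z forward; pixel columns grow to the right and rows downward; lengths in m; the calibration is good to about 2 mm. A picture is of the moment at which its call begins. There is no depth.
- order.finish_job(): hands the job in, once; it reports no verdict.
The state is a dict: "t": time; "q": joint angles; "dq": joint speeds; "effort": joint torques, N m; "tool_pos": TCP position; "tool_rot": TCP orientation; "contact_force": force on the tool from outside, world axes, zero at the start; "wrist_torque": the same for the moment, N m; "opening": finger opening in m.
Only numpy, scipy, OpenCV 4.12 (cv2) and the standard library are available. Lean on these libraries where they do the work, as an engineer would, in place of code of your own. Each camera call takes 0.05 s, during which the arm holds its last target.

## Working session

There is one attempt and no reset: what is moved stays moved. The work goes in short steps, Python scripts to look and compute and a tool call to move; the robot and the scene stay as the last step left them, time stands still between calls to the robot, and variables do not carry over. Pictures are saved under pics/ and viewed, and the job is handed in when it is done.

Besides the shell and the picture viewer there is one more tool, called after "Request:" as name(argument=value, ...), one argument or row to a line, values as JSON. move_arm: Moves the arm, as the interface text tells. Its arguments: {"type":"object","properties":{"increments":{"type":"array"},"newtons":{"type":"number"}},"required":["increments"]}

```bash
mkdir -p pics; cat > h.py <<'E'
import numpy as np, cv2
from station import sensors, get_image, order, ctrl
from scipy.spatial.transform import Rotation as Ro
def snap(n,f):
    d=get_image(n); cv2.imwrite('pics/'+f+'.png',cv2.cvtColor(d['image'],cv2.COLOR_RGB2BGR)); np.savez('pics/'+f,**{k:np.array(d[k]) for k in('image','K','R','t')}); return d
def load(f): return dict(np.load('pics/'+f+'.npz'))
def ray(d,u,v):
    r=d['R'].T@np.linalg.solve(d['K'],[u,v,1.]); return -d['R'].T@d['t'], r
def plane(d,u,v,z):
    c,r=ray(d,u,v); return c+r*(z-c[2])/r[2]
def proj(d,X):
    p=d['K']@(d['R']@np.array(X,float)+d['t']); return p[:2]/p[2]
E
python3 - <<'E'
from h import *
for n in('top','side','wrist'):
    d=snap(n,n+'0'); print(n,-d['R'].T@d['t'],d['K'][0,0],d['R'].round(2).tolist())
o=sensors.get_obs(); print(o,ctrl.nose_length); print(Ro.from_rotvec(o['tool_rot']).as_matrix().round(3))
E
```

```text
top [ 0.44515542 -0.12832955  1.03449905] 417.2533676692408 [[-0.01, -1.0, -0.01], [-0.99, 0.02, -0.13], [0.13, 0.01, -0.99]]
side [ 0.44055606 -0.75918533  0.70390055] 415.4199013278129 [[0.98, -0.18, 0.01], [-0.12, -0.69, -0.72], [0.14, 0.7, -0.7]]
wrist [0.17706961 0.60428445 0.37247256] 346.1610616522187 [[0.39, 0.92, -0.0], [0.88, -0.37, 0.29], [0.26, -0.11, -0.96]]
{'t': 0.15, 'q': array([ 1.05095492e+00,  5.32121344e-02,  1.61396527e+00, -3.16180342e-07,
        1.47600376e+00, -1.18994627e-01]), 'dq': array([-8.43054182e-05, -1.31180433e-03, -4.16454250e-03,  9.03974467e-04,
       -1.89974726e-03,  6.39377952e-04]), 'effort': array([ 5.70653337e-04, -3.94233656e+01, -3.70724344e+01, -7.19004333e-05,
        4.58422743e-03, -3.02340118e-05]), 'tool_pos': array([0.24362547, 0.57503026, 0.22514912]), 'tool_rot': array([-6.25342182e-01, -3.07821603e+00,  2.36879138e-03]), 'contact_force': array([ 0.03595556,  0.62857389, -0.42618082]), 'wrist_torque': array([0.02841089, 0.02798865, 0.04032398]), 'opening': 0.08540172468933144} 0.017
[[-0.921  0.39  -0.001]
 [ 0.39   0.921 -0.001]
 [ 0.    -0.002 -1.   ]]
```

View pics/top0.png

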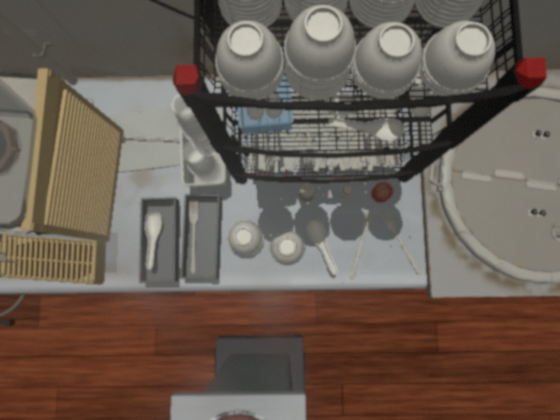

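View pics/side0.png

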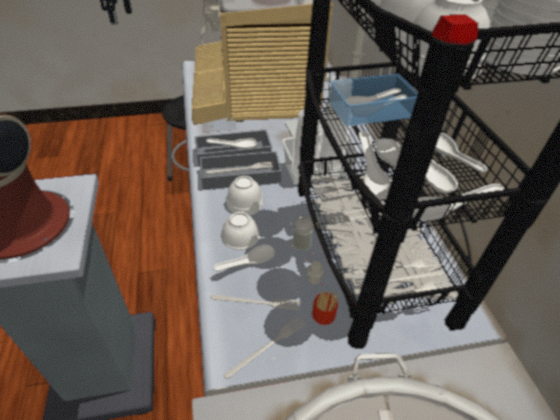

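View pics/wrist0.png

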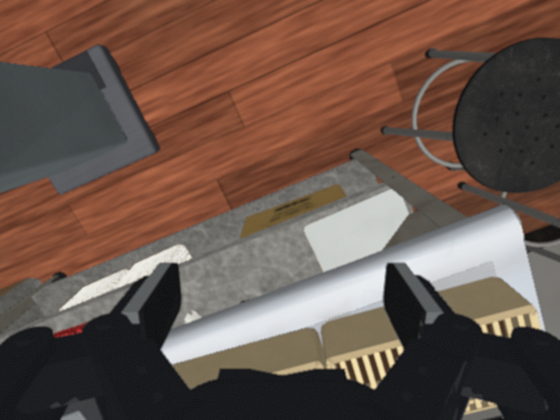

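The top view shows, from left to right, the spoon bin (160,240), fork bin (203,237), pile (245,237), loose bowl (288,246), spoon (328,258), and two forks (360,250) and (404,248). The bystanders are at (307,190), (347,188) and (382,192). I'll zoom in next.

```bash
python3 - <<'E'
from h import *
a=cv2.imread('pics/top0.png')[175:295,130:430]; cv2.imwrite('pics/topz.png',cv2.resize(a,(800,320),interpolation=cv2.INTER_CUBIC))
a=cv2.imread('pics/side0.png')[120:390,180:360]; cv2.imwrite('pics/sidez.png',cv2.resize(a,(400,600),interpolation=cv2.INTER_CUBIC))
E
```

```text
(no output)
```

View pics/topz.png

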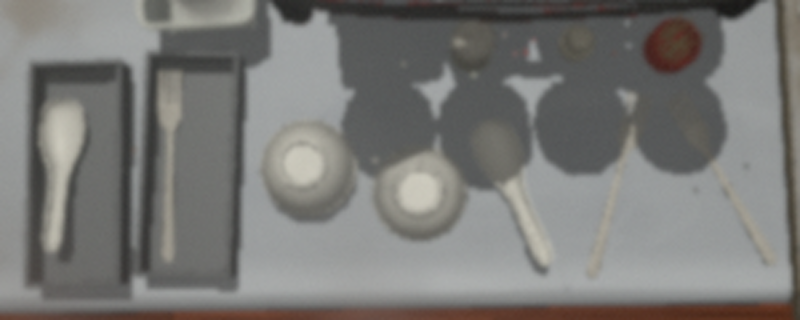

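View pics/sidez.png

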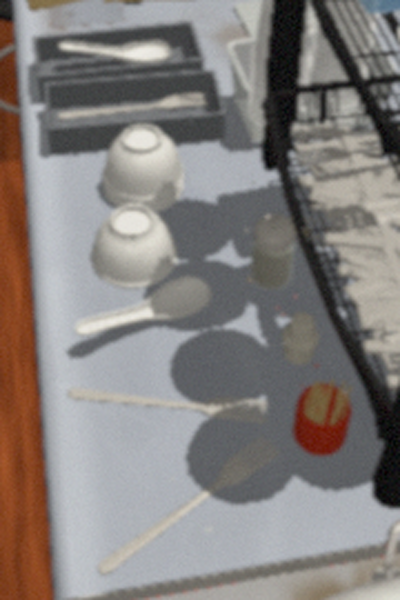

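```bash
cat > m0.py <<'E'
from h import *
T=load('top0');S=load('side0')
t=lambda x,y,z:plane(T,130+.375*x,175+.375*y,z).round(4)
s=lambda x,y,z:plane(S,180+.45*x,120+.45*y,z).round(4)
def both(n,a,b,z): print(n,'top',t(*a,z)[:2],'side',s(*b,z)[:2])
both('forkA handle',(592,273),(72,394),.004)
both('forkA tines',(632,95),(266,405),.004)
both('forkB handle',(770,262),(103,568),.004)
both('forkB tines',(680,100),(275,445),.004)
both('spoon handle end',(543,266),(80,326),.034)
both('spoon bowl tip',(487,122),(212,285),.012)
both('bowl foot',(418,192),(130,219),.053)
both('pile foot',(303,165),(140,138),.071)
for n,p in dict(fl=(150,55),fr=(243,55),nl=(142,286),nr=(237,290)).items(): print('forkbin',n,t(*p,.04))
for n,p in dict(fl=(32,65),fr=(128,63),nl=(42,298),nr=(130,298)).items(): print('spoonbin',n,t(*p,.04 if n[0]=='f' else 0))
both('jar top',(675,42),(325,402),.066)
both('spout top',(578,38),(301,320),.048)
both('shaker top',(473,40),(273,226),.075)
E
python3 m0.py
```

```text
forkA handle top [ 0.4186 -0.2809] side [ 0.423  -0.2829]
forkA tines top [ 0.5819 -0.3242] side [ 0.5903 -0.3239]
forkB handle top [ 0.4261 -0.4433] side [ 0.4331 -0.4439]
forkB tines top [ 0.5764 -0.3685] side [ 0.5887 -0.3638]
spoon handle end top [ 0.4261 -0.2333] side [ 0.437  -0.2321]
spoon bowl tip top [ 0.5579 -0.1881] side [ 0.5683 -0.1867]
bowl foot top [ 0.4924 -0.1235] side [ 0.4974 -0.1237]
pile foot top [ 0.5165 -0.0242] side [ 0.5214 -0.0252]
forkbin fl [0.6211 0.1183 0.04  ]
forkbin fr [0.6196 0.0335 0.04  ]
forkbin nl [0.4139 0.122  0.04  ]
forkbin nr [0.4092 0.0378 0.04  ]
spoonbin fl [0.6137 0.2258 0.04  ]
spoonbin fr [0.6141 0.1382 0.04  ]
spoonbin nl [0.4031 0.2242 0.    ]
spoonbin nr [0.4019 0.1429 0.    ]
jar top top [ 0.6201 -0.3521] side [ 0.6247 -0.368 ]
spout top top [ 0.6285 -0.2695] side [ 0.6325 -0.2703]
shaker top top [ 0.6233 -0.1739] side [ 0.6275 -0.1772]
```

```bash
cat > go.py <<'E'
import sys
from h import *
def go(x,y,z,yaw):  # yaw deg of tool x axis in world
    o=sensors.get_obs(); R=Ro.from_rotvec(o['tool_rot']).as_matrix()
    d=R.T@(np.array([x,y,z])-o['tool_pos'])*100
    cy=np.degrees(np.arctan2(R[1,0],R[0,0])); tw=-((yaw-cy+180)%360-180)
    print('t',round(o['t'],2),'pos',o['tool_pos'].round(4),'yaw',cy.round(2),'open',o['opening'].round(4),'F',np.round(o['contact_force'],1),'q',o['q'].round(2))
    print('SHIFT',d.round(2),'twist',tw.round(1))
if __name__=='__main__': go(*map(float,sys.argv[1:]))
E
python3 go.py .44 .12 .3 180
```

```text
Traceback (most recent call last):
  File "go.py", line 9, in <module>
    if __name__=='__main__': go(*map(float,sys.argv[1:]))
                             ~~^^^^^^^^^^^^^^^^^^^^^^^^^^
  File "go.py", line 7, in go
    print('t',round(o['t'],2),'pos',o['tool_pos'].round(4),'yaw',cy.round(2),'open',o['opening'].round(4),'F',np.round(o['contact_force'],1),'q',o['q'].round(2))
                                                                                    ^^^^^^^^^^^^^^^^^^
AttributeError: 'float' object has no attribute 'round'
```

```bash
sed -i "s/o\['opening'\].round(4)/round(float(o['opening']),4)/" go.py; python3 go.py .44 .12 .3 180
```

```text
t 0.15 pos [0.2436 0.575  0.2251] yaw 157.03 open 0.0854 F [ 0.   0.6 -0.4] q [ 1.05  0.05  1.61 -0.    1.48 -0.12]
SHIFT [-35.83 -34.25  -7.44] twist -23.0
```

Request:
move_arm(
  increments=[
    [-7,-7,-7,-5,8.5],
    [-11,-11,-7.5,-10,8.5],
    [-15,-15,-7.5,-15,8.5],
    [-19,-19,-7.5,-20,8.5],
    [-23,-23,-7.5,-23,8.5],
  ],
  newtons=40,
)

```text
t: 0.78
tool_pos: [0.3553, 0.2992, 0.3006]
tool_rot: [-0.005, 3.141, 0.001]
contact_force: [-0.3, -0.1, -0.3]
opening: 0.0849
```

```bash
python3 go.py .44 .12 .3 180
```

```text
t 0.78 pos [0.3553 0.2992 0.3006] yaw -179.82 open 0.0849 F [-0.3 -0.1 -0.3] q [ 0.54 -0.38  1.87 -0.    1.65 -1.03]
SHIFT [ -8.42 -17.95   0.07] twist 0.2
```

Request:
move_arm(
  increments=[
    [-2,-4,0,0,8.5],
    [-5,-9,0,0,8.5],
    [-8,-14,0,0,8.5],
    [-8.4,-18,0,0,8.5],
    [-8.4,-18,0,0,8.5],
  ],
)

```text
t: 1.4
tool_pos: [0.4393, 0.119, 0.2999]
tool_rot: [-0.006, -3.141, 0.0]
contact_force: [0.3, 0.5, 0.4]
opening: 0.0854
```

```bash
python3 - <<'E'
from h import *
snap('wrist','w1')
E
python3 go.py .42 -.2 .3 180
```

```text
t 1.45 pos [0.4391 0.1203 0.3   ] yaw 179.89 open 0.0852 F [-0.5  0.3 -0.1] q [ 0.1  -0.4   1.89  0.    1.65 -1.47]
SHIFT [ 1.840e+00 -3.203e+01 -1.000e-02] twist -0.1
```

View pics/w1.png

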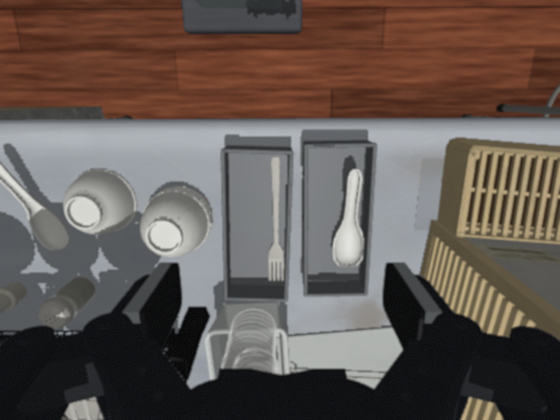

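The wrist view shows the fork bin (rim about x 222–291, y 148–302) and the spoon bin (302–375, 142–297). The pile foot is at (165,237) and the loose bowl's foot at (84,211). I'll zoom in on the bins.

```bash
python3 - <<'E'
from h import *
a=cv2.imread('pics/w1.png')[120:320,130:390]; cv2.imwrite('pics/w1z.png',cv2.resize(a,(780,600),interpolation=cv2.INTER_CUBIC))
E
```

```text
(no output)
```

View pics/w1z.png

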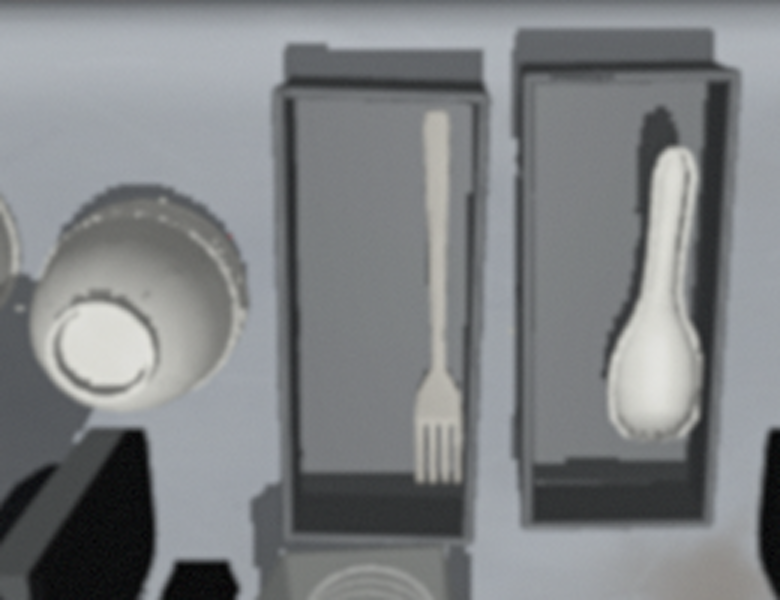

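```bash
python3 - <<'E'
from h import *
W=load('w1')
w=lambda x,y,z:plane(W,130+x/3,120+y/3,z).round(4)
def bin(n,P,ref,d):
    c=np.array([w(*p,.04)[:2] for p in P]); print(n,c.tolist())
    nr,nl,fr,fl=c; far=(fr+fl)/2; near=(nr+nl)/2; ax=far-near; print(' len',np.linalg.norm(ax),'w',np.linalg.norm(nl-nr),np.linalg.norm(fl-fr),'ang',np.arctan2(ax[1],ax[0]),'centre',c.mean(0))
    for r,z in ref: print('  ref',w(*r,z))
bin('fork',[(275,88),(489,94),(287,542),(468,542)],[((437,112),.008),((439,483),.008)],24)
bin('spoon',[(521,70),(741,70),(522,525),(710,525)],[((682,150),.04),((655,438),.018)],19)
print('floor far fork', w(295,473,.004),w(462,473,.004), 'near', w(297,98,.004))
print('floor far spoon', w(535,462,.004),w(695,462,.004))
print('pile foot',w(103,345,.071)); 
W2=lambda u,v,z:plane(W,u,v,z).round(4)
print('bowl foot',W2(84,211,.053))
E
python3 go.py .40 -.22 .3 180
```

```text
fork [[0.4234, 0.0491], [0.4261, 0.1328], [0.6261, 0.0434], [0.6266, 0.1244]]
 len 0.20172323242502338 w 0.08374353706406244 0.08100154319517622 ang -0.034955993306572924 centre [0.52555  0.087425]
  ref [0.4383 0.1118 0.008 ]
  ref [0.615 0.111 0.008]
spoon [[0.4168, 0.1453], [0.4172, 0.231], [0.618, 0.1484], [0.6185, 0.2322]]
 len 0.2012614841443836 w 0.08570093348383084 0.08380149163350255 ang 0.010682823410838437 centre [0.517625 0.189225]
  ref [0.4488 0.2098 0.04  ]
  ref [0.5868 0.2101 0.018 ]
floor far fork [0.6115 0.0423 0.004 ] [0.6119 0.122  0.004 ] near [0.4327 0.052  0.004 ]
floor far spoon [0.6063 0.1567 0.004 ] [0.6067 0.2327 0.004 ]
pile foot [ 0.5186 -0.018   0.071 ]
bowl foot [ 0.4945 -0.1176  0.053 ]
t 1.45 pos [0.4391 0.1203 0.3   ] yaw 179.89 open 0.0852 F [-0.5  0.3 -0.1] q [ 0.1  -0.4   1.89  0.    1.65 -1.47]
SHIFT [ 3.840e+00 -3.404e+01 -1.000e-02] twist -0.1
```

```bash
python3 - <<'E'
from h import *
W=load('w1'); o=sensors.get_obs(); R=Ro.from_rotvec(o['tool_rot']).as_matrix()
for y in(-.0425,0,.0425):
  for z in(-.013,0.004): print(y,z,proj(W,o['tool_pos']+R@[0,y,z]).round(1))
c=-W['R'].T@W['t']; print((R.T@(c-o['tool_pos'])).round(4)); print((W['R']@R).round(4)); print(W['K'])
cv2.imwrite('pics/w1f.png',cv2.resize(cv2.imread('pics/w1.png')[250:420,100:460],(800,378)))
T=load('top0');t=lambda x,y,z:plane(T,130+.375*x,175+.375*y,z).round(4)
print('exist fork',t(170,72,.008),t(168,260,.008))
E
```

```text
-0.0425 -0.013 [185.4 273.5]
-0.0425 0.004 [194.8 256.3]
0 -0.013 [283.8 273.3]
0 0.004 [283.6 256.1]
0.0425 -0.013 [382.2 273. ]
0.0425 0.004 [372.3 255.9]
[ 0.0722 -0.0007 -0.1474]
[[-2.700e-03  1.000e+00 -4.000e-04]
 [-9.576e-01 -2.700e-03 -2.882e-01]
 [-2.882e-01 -4.000e-04  9.576e-01]]
[[346.16106165   0.         281.83226473]
 [  0.         346.16106165 202.81999723]
 [  0.           0.           1.        ]]
exist fork [0.6103 0.1072 0.008 ] [0.436  0.1066 0.008 ]
```

View pics/w1f.png

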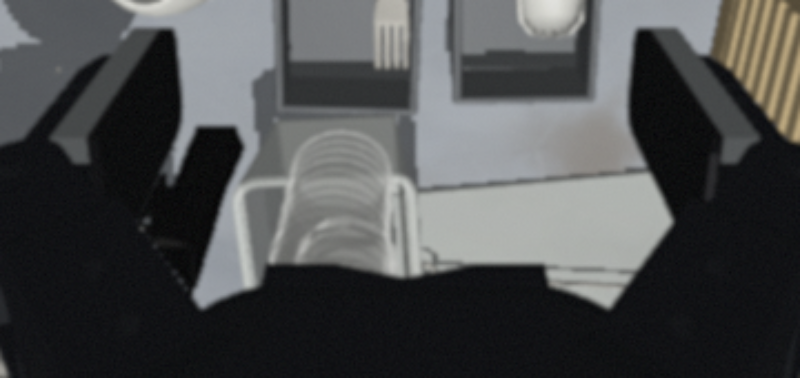

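```bash
python3 go.py .49 -.30 .2 166
```

```text
t 1.45 pos [0.4391 0.1203 0.3   ] yaw 179.89 open 0.0852 F [-0.5  0.3 -0.1] q [ 0.1  -0.4   1.89  0.    1.65 -1.47]
SHIFT [ -5.18 -42.02   9.98] twist 13.9
```

Request:
move_arm(
  increments=[
    [-0.5,-5,0,2,8.5],
    [-1,-11,0,5,8.5],
    [-2,-17,0,8,8.5],
    [-3,-23,1,11,8.5],
    [-4,-29,2,14,8.5],
  ],
)

```text
t: 2.08
tool_pos: [0.4799, -0.1694, 0.2803]
tool_rot: [0.381, 3.117, 0.0]
contact_force: [0.9, 0.5, 0.1]
opening: 0.085
```

```bash
python3 go.py .49 -.30 .2 166
```

```text
t 2.08 pos [ 0.4799 -0.1694  0.2803] yaw 166.06 open 0.085 F [0.9 0.5 0.1] q [-0.49 -0.26  1.81  0.    1.59 -1.81]
SHIFT [ -4.12 -12.43   8.03] twist 0.1
```

Request:
move_arm(
  increments=[
    [-2,-5,3,0,8.5],
    [-4,-10,6,0,8.5],
    [-4.1,-12.4,8,0,8.5],
    [-4.1,-12.4,8,0,8.5],
    [-4.1,-12.4,8,0,8.5],
  ],
)

```text
t: 2.7
tool_pos: [0.49, -0.2979, 0.201]
tool_rot: [0.379, 3.118, 0.0]
contact_force: [0.0, -0.1, -0.1]
opening: 0.0851
```

```bash
python3 - <<'E'
from h import *
snap('wrist','w2')
E
python3 go.py .49 -.30 .2 166
```

```text
t 2.75 pos [ 0.4902 -0.298   0.2016] yaw 166.15 open 0.0848 F [0.5 0.9 0.6] q [-0.68 -0.05  1.76  0.    1.43 -2.01]
SHIFT [-0.03 -0.2   0.16] twist 0.1
```

View pics/w2.png

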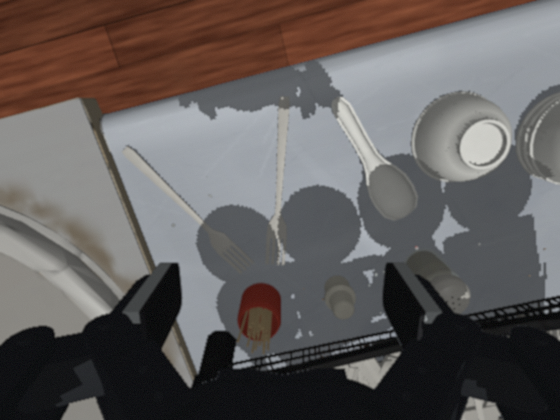

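Fork A runs from handle (284,98) to tines (279,262), and fork B from (127,148) to (248,270). The spoon runs from (341,99) to (398,217).

```bash
cat > seg.py <<'E'
from h import *
def seg(d,n,a,b,za,zb):
    p=plane(d,*a,za);q=plane(d,*b,zb);e=q-p
    print(n,p.round(4),q.round(4),'len',np.hypot(*e[:2]).round(4),'ang',np.degrees(np.arctan2(e[1],e[0])).round(1),'mid',((p+q)/2)[:2].round(4))
E
python3 - <<'E'
from seg import *
W=load('w2')
seg(W,'A',(284,97),(279,263),.004,.004)
seg(W,'B',(126,147),(249,271),.004,.004)
seg(W,'S',(340,97),(399,219),.034,.012)
print('bowl',plane(W,483,143,.053))
a=cv2.imread('pics/w2.png')[80:290,100:420]; cv2.imwrite('pics/w2z.png',cv2.resize(a,(800,525),interpolation=cv2.INTER_CUBIC))
E
```

```text
A [ 0.4189 -0.2773  0.004 ] [ 0.5867 -0.3241  0.004 ] len 0.1742 ang -15.6 mid [ 0.5028 -0.3007]
B [ 0.4273 -0.4405  0.004 ] [ 0.5882 -0.3587  0.004 ] len 0.1805 ang 27.0 mid [ 0.5077 -0.3996]
S [ 0.4307 -0.2303  0.034 ] [ 0.5641 -0.191   0.012 ] len 0.1391 ang 16.4 mid [ 0.4974 -0.2106]
bowl [ 0.495792   -0.12274881  0.053     ]
```

View pics/w2z.png

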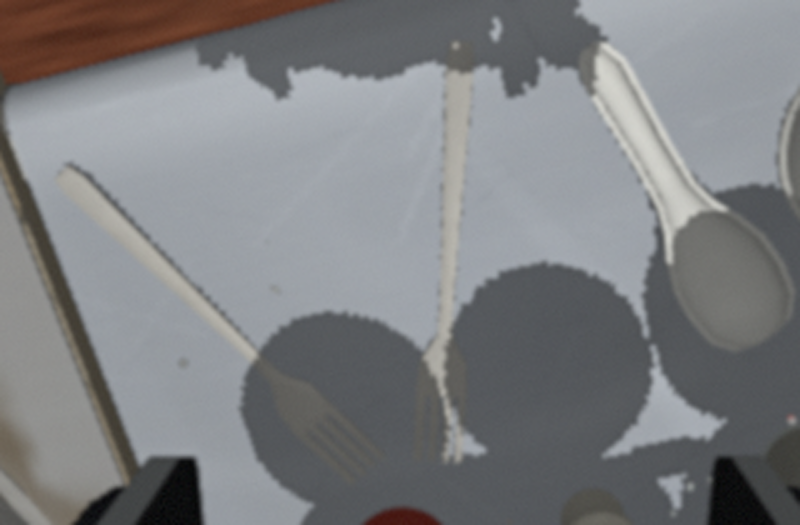

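```bash
python3 go.py .502 -.301 .08 163.5
```

```text
t 2.75 pos [ 0.4902 -0.298   0.2016] yaw 166.15 open 0.0848 F [0.5 0.9 0.6] q [-0.68 -0.05  1.76  0.    1.43 -2.01]
SHIFT [-1.200e+00 -1.000e-02  1.217e+01] twist 2.6
```

Request:
move_arm(
  increments=[
    [-0.6,0,5,2.6,4],
    [-1.2,0,10,2.6,4],
    [-1.2,0,12.2,2.6,4],
    [-1.2,0,12.2,2.6,4],
    [-1.2,0,12.2,2.6,4],
  ],
)

```text
t: 3.38
tool_pos: [0.5022, -0.3023, 0.0808]
tool_rot: [0.45, 3.106, -0.003]
contact_force: [0.2, -0.4, 0.2]
opening: 0.0401
```

```bash
python3 - <<'E'
from h import *
snap('wrist','w3')
E
python3 go.py .502 -.301 .019 163.5
```

```text
t 3.42 pos [ 0.5023 -0.3026  0.0811] yaw 163.48 open 0.04 F [-0.2  0.2  0.6] q [-0.67  0.09  1.82  0.    1.22 -1.95]
SHIFT [0.1  0.15 6.21] twist -0.0
```

View pics/w3.png

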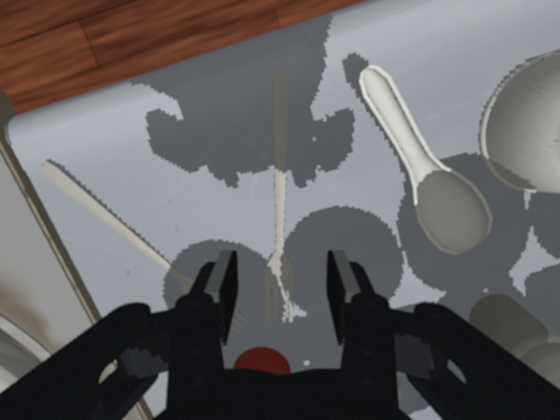

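```bash
python3 - <<'E'
from seg import *
W=load('w3')
seg(W,'A',(281,75),(280,319),.004,.004)
seg(W,'B',(45,163),(240,320),.004,.004)
print(proj(W,[.5023,-.3026,.004]))
E
```

```text
A [ 0.4197 -0.2776  0.004 ] [ 0.5851 -0.3276  0.004 ] len 0.1728 ang -16.8 mid [ 0.5024 -0.3026]
B [ 0.4276 -0.4409  0.004 ] [ 0.5773 -0.3568  0.004 ] len 0.1718 ang 29.3 mid [ 0.5025 -0.3988]
[280.37664335 209.9263653 ]
```

Fork A lies exactly between the jaws (column 281, with finger edges at 237 and 328). Descending and closing.

Request:
move_arm(
  increments=[
    [0,0,4,0,3],
    [0,0,6,0,3],
    [0,0,6.2,0,3],
    [0,0,6.2,0,0],
    [0,0,6.2,0,0],
  ],
  newtons=40,
)

```text
t: 4.05
tool_pos: [0.5017, -0.3028, 0.0179]
tool_rot: [0.452, 3.107, -0.002]
contact_force: [0.2, -0.2, -1.2]
opening: -0.0001
```

Request:
move_arm(
  increments=[
    [0,0,0,0,0],
    [0,0,0,0,0],
    [0,0,0,0,0],
  ],
)

```text
t: 4.42
tool_pos: [0.5008, -0.3021, 0.0165]
tool_rot: [0.452, 3.109, -0.0]
contact_force: [-0.5, -0.9, 0.4]
opening: 0.0003
```

```bash
python3 - <<'E'
from h import *
snap('wrist','w4')
E
python3 go.py .502 -.301 .019 163.5
```

```text
t 4.47 pos [ 0.5007 -0.302   0.0164] yaw 163.44 open 0.0002 F [ 0.6 -0.4  0.3] q [-0.67  0.18  1.85  0.    1.11 -1.95]
SHIFT [-0.09  0.13 -0.26] twist -0.1
```

View pics/w4.png

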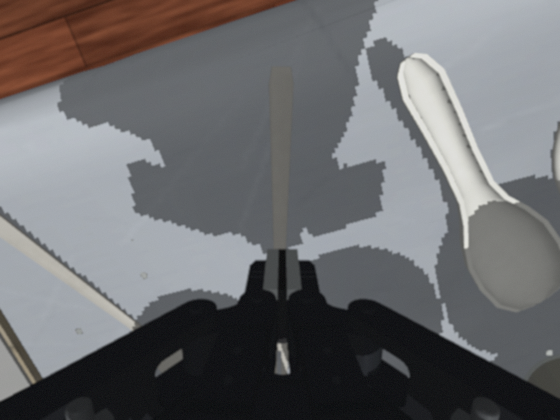

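Request:
move_arm(
  increments=[
    [0,0,-2,0,0],
    [0,0,-6,0,0],
    [0,0,-8,0,0],
    [0,0,-8,0,0],
  ],
)

```text
t: 4.97
tool_pos: [0.5022, -0.3032, 0.0993]
tool_rot: [0.452, 3.104, -0.004]
contact_force: [-0.8, 0.3, 0.5]
opening: 0.0002
```

```bash
python3 - <<'E'
from h import *
snap('wrist','w5')
E
python3 go.py .502 -.301 .019 163.5
```

```text
t 5.03 pos [ 0.5011 -0.3023  0.0972] yaw 163.44 open 0.0001 F [0.4 0.4 0.1] q [-0.67  0.07  1.82  0.    1.25 -1.95]
SHIFT [-0.04  0.16  7.82] twist -0.1
```

View pics/w5.png

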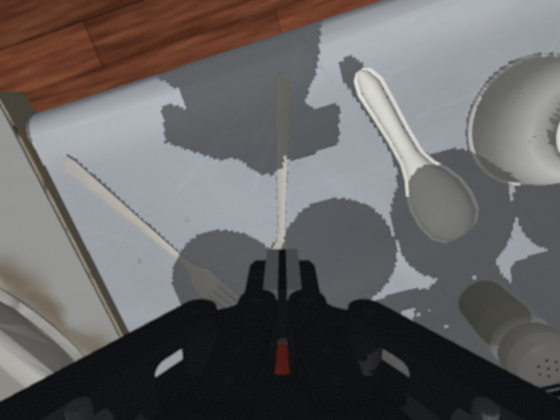

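Request:
move_arm(
  increments=[
    [0,0,5,0,2.2],
    [0,0,7.5,0,2.2],
    [0,0,8,0,2.2],
    [0,0,8.2,0,2.2],
    [0,0,8.2,0,2.2],
  ],
)

```text
t: 5.65
tool_pos: [0.5014, -0.3026, 0.0154]
tool_rot: [0.452, 3.107, -0.002]
contact_force: [-0.5, -0.0, -0.5]
opening: 0.0219
```

Request:
move_arm(
  increments=[
    [0,0,0.2,0,2.2],
    [0,0,0.2,0,2.2],
  ],
)

```text
t: 5.9
tool_pos: [0.501, -0.3023, 0.0129]
tool_rot: [0.452, 3.108, -0.001]
contact_force: [-0.6, -0.8, 0.8]
opening: 0.0221
```

Request:
move_arm(
  increments=[
    [0,0,0.2,0,2.2],
    [0,0,0.2,0,2.2],
  ],
)

```text
t: 6.15
tool_pos: [0.5006, -0.3019, 0.0102]
tool_rot: [-0.452, -3.109, -0.0]
contact_force: [-0.3, 0.2, 0.8]
opening: 0.022
```

```bash
python3 - <<'E'
from h import *
snap('side','s6')
a=cv2.imread('pics/s6.png')[180:380,180:400]; cv2.imwrite('pics/s6z.png',cv2.resize(a,(660,600),interpolation=cv2.INTER_CUBIC))
E
```

```text
(no output)
```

View pics/s6z.png

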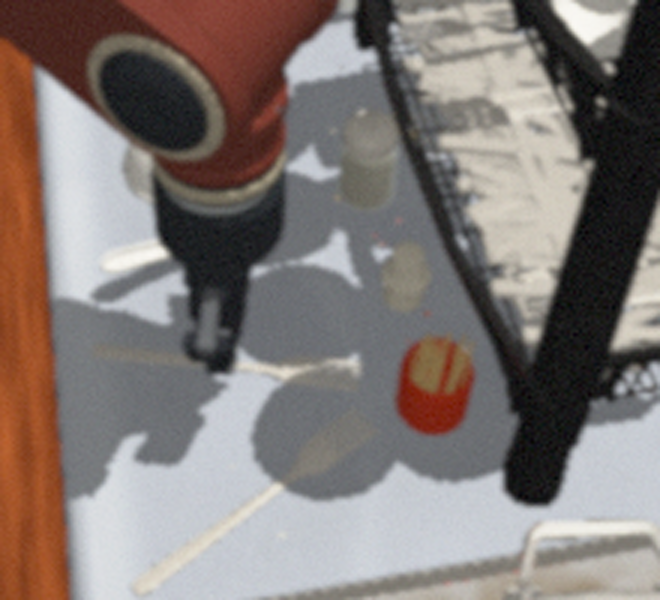

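```bash
python3 - <<'E'
from h import *
S=load('s6'); o=sensors.get_obs(); R=Ro.from_rotvec(o['tool_rot']).as_matrix(); print(o['tool_pos'],o['contact_force'])
for z in (-.007,0,.005,.01):
    for x in(-.011,.011):
        p=o['tool_pos']+R@[x,-.02,0]; p[2]=z; q=proj(S,p); print(z,x,q.round(1),((q-[180,180])*3).round())
E
```

```text
[ 0.50062226 -0.30195     0.01019157] [ 0.65734776 -0.67273014  0.92923668]
-0.007 -0.011 [257.1 312.1] [231. 396.]
-0.007 0.011 [245.9 310.9] [198. 393.]
0 -0.011 [257.  310.1] [231. 390.]
0 0.011 [245.8 309. ] [197. 387.]
0.005 -0.011 [257.  308.7] [231. 386.]
0.005 0.011 [245.7 307.6] [197. 383.]
0.01 -0.011 [257.  307.3] [231. 382.]
0.01 0.011 [245.7 306.1] [197. 378.]
```

Request:
move_arm(
  increments=[
    [0,0,0.2,0,2.2],
    [0,0,0.2,0,2.2],
  ],
)

```text
t: 6.45
tool_pos: [0.5006, -0.3019, 0.0081]
tool_rot: [-0.452, -3.108, -0.0]
contact_force: [0.5, -0.3, -0.0]
opening: 0.0219
```

Request:
move_arm(
  increments=[
    [0,0,0.2,0,2.2],
    [0,0,0.2,0,2.2],
  ],
)

```text
t: 6.7
tool_pos: [0.5006, -0.3019, 0.0061]
tool_rot: [-0.452, -3.108, -0.0]
contact_force: [0.6, 0.6, -0.4]
opening: 0.022
```

Request:
move_arm(
  increments=[
    [0,0,-0.4,0,2.2],
    [0,0,-0.4,0,1.4],
    [0,0,-0.4,0,1.2],
  ],
)

```text
t: 7.08
tool_pos: [0.5009, -0.3021, 0.0105]
tool_rot: [0.452, 3.108, -0.0]
contact_force: [0.6, -0.5, -0.2]
opening: 0.0118
```

Request:
move_arm(
  increments=[
    [0,0,0,0,0.8],
    [0,0,0,0,0.0],
  ],
)

```text
t: 7.32
tool_pos: [0.5007, -0.302, 0.0103]
tool_rot: [-0.452, -3.109, -0.0]
contact_force: [-0.2, 0.2, -0.8]
opening: 0.0001
```

```bash
python3 - <<'E'
from h import *
W=snap('wrist','w7'); o=sensors.get_obs(); R=Ro.from_rotvec(o['tool_rot']).as_matrix()
for z in(-.002,0.004,.017): print(z,proj(W,o['tool_pos']+R@[0,0,z]).round(1),proj(W,o['tool_pos']+R@[0.011,0,z]).round(1))
a=cv2.imread('pics/w7.png')[180:400,180:400]; cv2.imwrite('pics/w7z.png',cv2.resize(a,(600,600),interpolation=cv2.INTER_CUBIC))
E
```

```text
-0.002 [280.3 262.5] [280.2 240.5]
0.004 [280.3 256.8] [280.3 235.5]
0.017 [280.4 245.8] [280.4 225.7]
```

View pics/w7z.png

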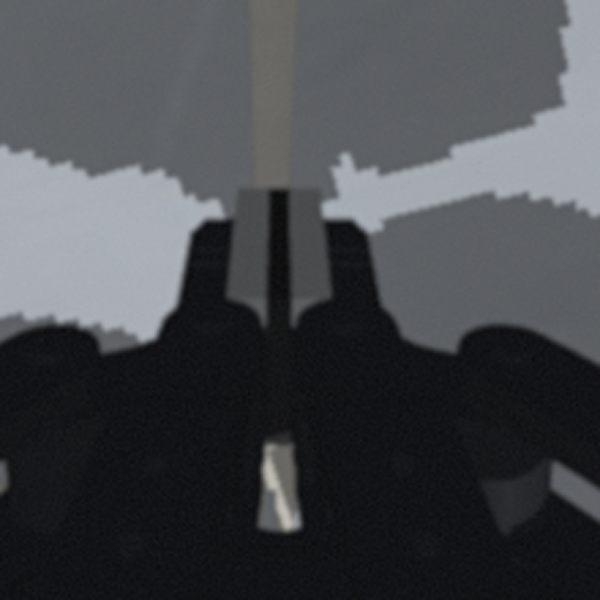

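Both the wrist and side views put the shut fingertips about 20 mm above the table with the TCP reading at z = 0.010. That disagrees with a nose length of 17 mm. I'll open slightly and feel down for the table by force.

Request:
move_arm(
  increments=[
    [0,0,0,0,2.2],
    [0,0,0.3,0,2.2],
    [0,0,0.6,0,2.2],
    [0,0,0.6,0,2.2],
  ],
)

```text
t: 7.88
tool_pos: [0.5004, -0.3018, 0.0037]
tool_rot: [-0.452, -3.108, -0.001]
contact_force: [-0.9, 0.2, -0.1]
opening: 0.0221
```

Request:
move_arm(
  increments=[
    [0,0,0.2,0,2.2],
    [0,0,0.4,0,2.2],
    [0,0,0.4,0,2.2],
  ],
)

```text
t: 8.25
tool_pos: [0.5006, -0.3019, 0.0001]
tool_rot: [-0.452, -3.108, -0.0]
contact_force: [-0.3, -0.9, 0.3]
opening: 0.0225
```

Request:
move_arm(
  increments=[
    [0,0,0.2,0,2.2],
    [0,0,0.4,0,2.2],
    [0,0,0.4,0,2.2],
  ],
)

```text
t: 8.62
tool_pos: [0.5005, -0.3019, -0.004]
tool_rot: [-0.452, -3.108, -0.0]
contact_force: [1.0, 0.9, -0.1]
opening: 0.0218
```

```bash
python3 - <<'E'
from h import *
print(ctrl.nose_length, [a for a in dir(ctrl) if a[0]!='_'])
W=snap('wrist','w8')
a=cv2.imread('pics/w8.png')[180:400,180:400]; cv2.imwrite('pics/w8z.png',cv2.resize(a,(600,600),interpolation=cv2.INTER_CUBIC))
E
```

```text
0.017 ['MotionError', 'nose_length']
```

View pics/w8z.png

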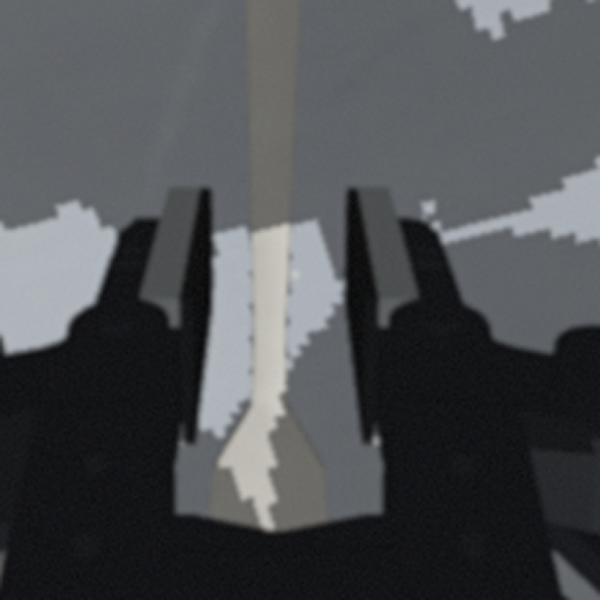

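Request:
move_arm(
  increments=[
    [0,0,0.2,0,2.2],
    [0,0,0.2,0,2.2],
  ],
)

```text
t: 8.93
tool_pos: [0.501, -0.3023, -0.0051]
tool_rot: [0.452, 3.108, -0.0]
contact_force: [-0.7, 0.9, 4.5]
opening: 0.0221
```

Request:
move_arm(
  increments=[
    [0,0,0.2,0,2.2],
    [0,0,0.2,0,2.2],
  ],
)

```text
t: 9.18
tool_pos: [0.5011, -0.3023, -0.0051]
tool_rot: [-0.452, -3.108, -0.0]
contact_force: [-6.2, 4.7, 16.1]
opening: 0.0222
```

Request:
move_arm(
  increments=[
    [0,0,0.2,0,2.2],
    [0,0,0.2,0,2.2],
  ],
)

```text
t: 9.43
tool_pos: [0.5011, -0.3023, -0.0052]
tool_rot: [-0.452, -3.107, -0.001]
contact_force: [-11.8, 8.5, 28.2]
opening: 0.0222
```

Contact comes at TCP z = -0.005 with a 2.2 cm opening, so the tips end about 5 mm behind the TCP there. I'll back off and close.

Request:
move_arm(
  increments=[
    [0,0,-0.7,0,2.2],
    [0,0,-0.7,0,1.2],
    [0,0,-0.7,0,0],
    [0,0,-0.7,0,0],
    [0,0,-0.7,0,0],
  ],
)

```text
t: 10.05
tool_pos: [0.5015, -0.3026, -0.0012]
tool_rot: [0.452, 3.108, -0.001]
contact_force: [-2.0, 2.7, 10.3]
opening: 0.0146
```

Request:
move_arm(
  increments=[
    [0,0,-0.2,0,0],
    [0,0,-0.2,0,0],
    [0,0,-0.2,0,0],
  ],
)

```text
t: 10.42
tool_pos: [0.5015, -0.3036, 0.0017]
tool_rot: [0.453, 3.108, -0.003]
contact_force: [-4.7, 0.3, 14.2]
opening: 0.0049
```

```bash
python3 - <<'E'
from h import *
W=snap('wrist','w9')
a=cv2.imread('pics/w9.png')[180:400,180:400]; cv2.imwrite('pics/w9z.png',cv2.resize(a,(600,600),interpolation=cv2.INTER_CUBIC))
E
```

```text
(no output)
```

View pics/w9z.png

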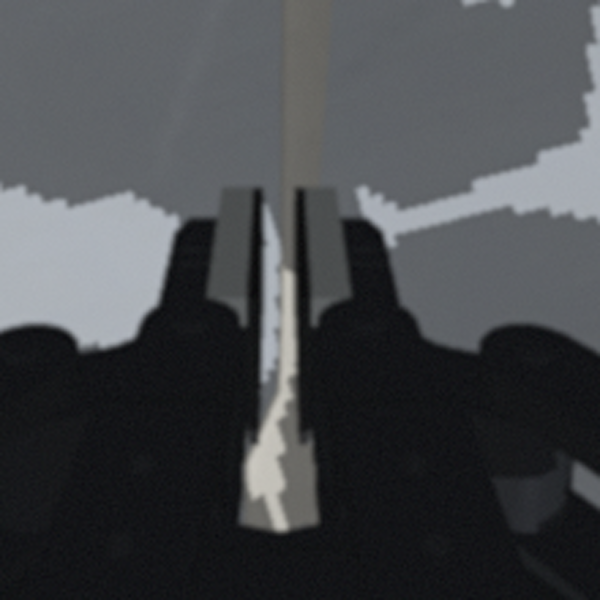

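Request:
move_arm(
  increments=[
    [0,0,-0.6,0,0.5],
    [0,0,-0.6,0,2.2],
    [0,0,-0.6,0,2.2],
    [0,0,-0.6,0,2.2],
  ],
)

```text
t: 10.98
tool_pos: [0.5001, -0.3016, 0.0044]
tool_rot: [-0.452, -3.107, -0.001]
contact_force: [0.8, 0.2, -0.7]
opening: 0.0222
```

```bash
python3 - <<'E'
from h import *
W=snap('wrist','w10')
a=cv2.imread('pics/w10.png')[50:400,80:480]; cv2.imwrite('pics/w10z.png',cv2.resize(a,(680,595),interpolation=cv2.INTER_CUBIC))
E
python3 go.py .5 -.3 0 163.5
```

```text
t 11.03 pos [ 0.5003 -0.3017  0.0046] yaw 163.44 open 0.022 F [ 0.4 -0.3  0.5] q [-0.67  0.2   1.85 -0.    1.09 -1.95]
SHIFT [0.07 0.15 0.46] twist -0.1
```

View pics/w10z.png

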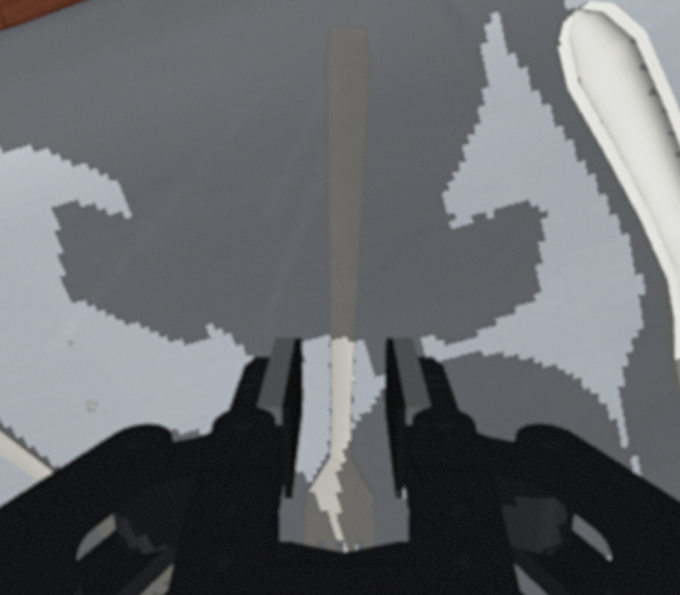

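Request:
move_arm(
  increments=[
    [0,0,0,0,1.3],
    [0,0,0.2,0,1.3],
    [0,0,0.4,0,1.3],
    [0,0,0.4,0,1.3],
  ],
)

```text
t: 11.52
tool_pos: [0.5005, -0.3019, 0.001]
tool_rot: [-0.452, -3.108, -0.0]
contact_force: [-0.4, -0.5, -0.1]
opening: 0.0129
```

Request:
move_arm(
  increments=[
    [0,0,0.15,0,1.3],
    [0,0,0.15,0,1.3],
  ],
)

```text
t: 11.78
tool_pos: [0.5008, -0.3021, 0.0003]
tool_rot: [-0.452, -3.109, 0.0]
contact_force: [-1.4, 2.2, 3.5]
opening: 0.0129
```

Request:
move_arm(
  increments=[
    [0,0,0.15,0,1.3],
    [0,0,0.15,0,1.3],
  ],
)

```text
t: 12.02
tool_pos: [0.5009, -0.3022, 0.0001]
tool_rot: [-0.452, -3.108, -0.0]
contact_force: [-5.7, 4.5, 12.4]
opening: 0.0132
```

Request:
move_arm(
  increments=[
    [0,0,-0.35,0,1.3],
    [0,0,-0.35,0,0.5],
    [0,0,-0.4,0,0],
    [0,0,-0.4,0,0],
    [0,0,-0.4,0,0],
  ],
)

```text
t: 12.65
tool_pos: [0.5006, -0.302, 0.0021]
tool_rot: [-0.452, -3.109, -0.0]
contact_force: [-1.0, -1.4, -0.2]
opening: -0.0001
```

```bash
python3 - <<'E'
from h import *
W=snap('wrist','w11')
a=cv2.imread('pics/w11.png')[50:400,80:480]; cv2.imwrite('pics/w11z.png',cv2.resize(a,(680,595),interpolation=cv2.INTER_CUBIC))
E
python3 go.py .5 -.3 0 163.5
```

```text
t 12.7 pos [ 0.5006 -0.302   0.0021] yaw 163.43 open -0.0001 F [-0.3  0.1 -0.4] q [-0.67  0.2   1.85  0.    1.09 -1.95]
SHIFT [0.12 0.17 0.21] twist -0.1
```

View pics/w11z.png

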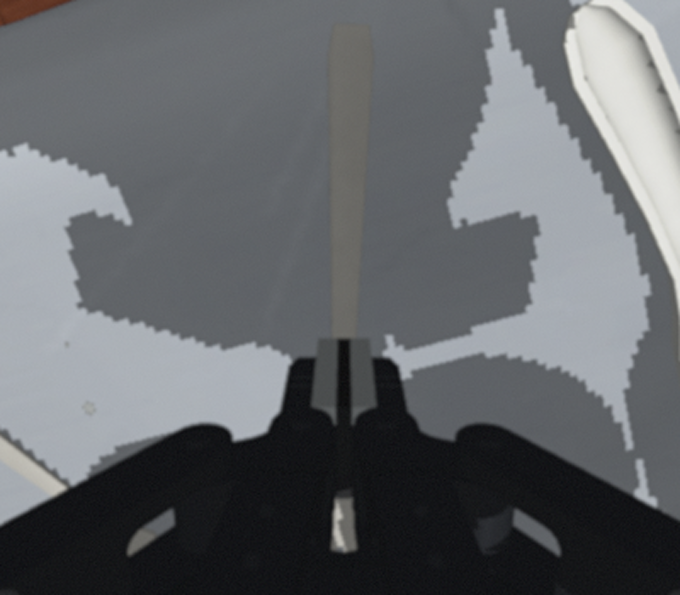

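Closing fully at z = 0.002 met nothing. Working back from the pad gap (85 mm spans 203 px), the shut tips lie about 3 mm behind the TCP. The contact at 1.3 cm opening was probably the tine shoulder. I'll shift 1 cm towards the handle and go slightly lower.

Request:
move_arm(
  increments=[
    [0,0,-0.6,0,1.8],
    [1,0,-0.6,0,1.8],
    [1,0,0,0,1.8],
    [1,0,0.4,0,1.8],
    [1,0,0.4,0,1.8],
  ],
)

```text
t: 13.32
tool_pos: [0.4907, -0.2988, -0.0025]
tool_rot: [-0.452, -3.108, -0.001]
contact_force: [-0.5, 0.5, 0.8]
opening: 0.0178
```

Request:
move_arm(
  increments=[
    [0,0,0.15,0,1.8],
    [0,0,0.15,0,1.8],
  ],
)

```text
t: 13.58
tool_pos: [0.4912, -0.2992, -0.0032]
tool_rot: [0.453, 3.109, -0.0]
contact_force: [0.0, 0.0, -0.5]
opening: 0.0176
```

Request:
move_arm(
  increments=[
    [0,0,0,0,1.2],
    [0,0,0,0,0.6],
    [0,0,0,0,0],
    [0,0,0,0,0],
  ],
)

```text
t: 14.08
tool_pos: [0.4912, -0.2993, -0.0031]
tool_rot: [0.453, 3.109, -0.0]
contact_force: [-0.7, -0.4, 0.9]
opening: 0.0146
```

Request:
move_arm(
  increments=[
    [0,0,0,0,0],
    [0,0,0,0,0],
  ],
)

```text
t: 14.32
tool_pos: [0.4912, -0.2992, -0.0031]
tool_rot: [0.452, 3.109, -0.0]
contact_force: [0.1, 0.6, 0.7]
opening: 0.0147
```

```bash
python3 - <<'E'
from h import *
W=snap('wrist','w12')
a=cv2.imread('pics/w12.png')[50:400,80:480]; cv2.imwrite('pics/w12z.png',cv2.resize(a,(680,595),interpolation=cv2.INTER_CUBIC))
E
python3 go.py .5 -.3 0 163.5
```

```text
t 14.38 pos [ 0.4912 -0.2992 -0.0031] yaw 163.43 open 0.0147 F [-0.2  0.3  1.4] q [-0.68  0.19  1.88  0.    1.07 -1.96]
SHIFT [-0.87  0.18 -0.31] twist -0.1
```

View pics/w12z.png

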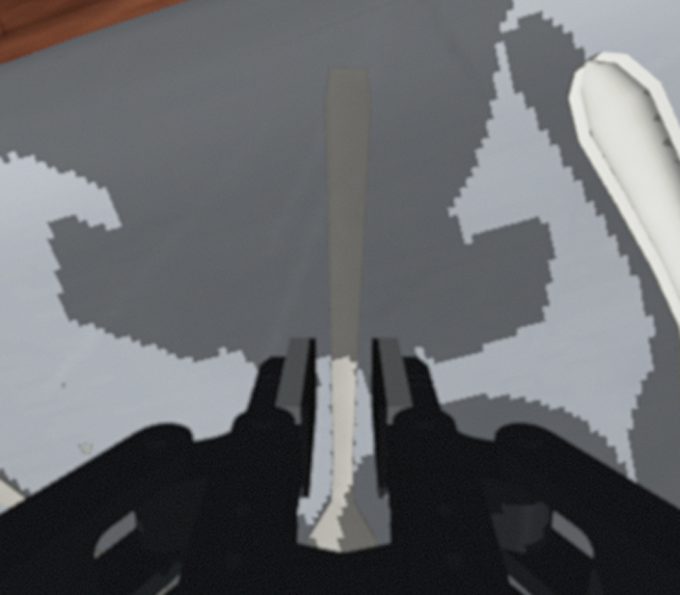

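Request:
move_arm(
  increments=[
    [0,0,-1,0,0],
    [0,0,-3,0,0],
    [0,0,-5,0,0],
    [0,0,-5,0,0],
  ],
)

```text
t: 14.88
tool_pos: [0.493, -0.3007, 0.0504]
tool_rot: [0.452, 3.103, -0.005]
contact_force: [0.4, 0.3, -0.1]
opening: 0.0143
```

```bash
python3 - <<'E'
from h import *
W=snap('wrist','w13')
a=cv2.imread('pics/w13.png')[50:400,80:480]; cv2.imwrite('pics/w13z.png',cv2.resize(a,(680,595),interpolation=cv2.INTER_CUBIC))
E
python3 go.py .5 -.3 0 163.5
```

```text
t 14.93 pos [ 0.4921 -0.3     0.0488] yaw 163.44 open 0.0146 F [ 0.5 -0.  -1. ] q [-0.68  0.11  1.86 -0.    1.16 -1.96]
SHIFT [-0.74  0.23  4.89] twist -0.1
```

View pics/w13z.png

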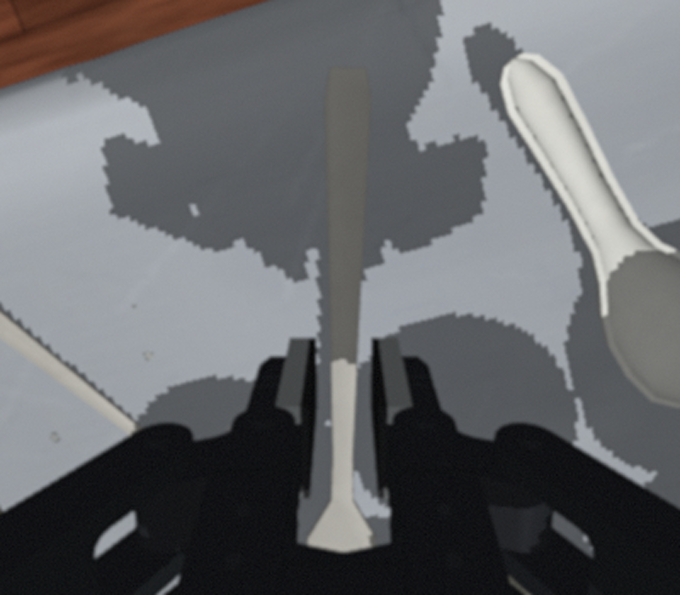

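Fork A is lifted (opening 14.6 mm, and it stays fixed in the wrist image). Carrying it over the fork bin.

```bash
python3 go.py .510 .075 .13 179
```

```text
t 14.93 pos [ 0.4921 -0.3     0.0488] yaw 163.44 open 0.0146 F [ 0.5 -0.  -1. ] q [-0.68  0.11  1.86 -0.    1.16 -1.96]
SHIFT [ 8.95 36.44 -8.2 ] twist -15.6
```

Request:
move_arm(
  increments=[
    [0,0,-4.5,0,0],
    [1,4,-8.2,-2,0],
    [2.5,9,-8.2,-6,0],
    [4,14,-8.2,-10,0],
    [5,19,-8.2,-13,0],
  ],
)

```text
t: 15.55
tool_pos: [0.4965, -0.1011, 0.1281]
tool_rot: [-0.096, -3.139, -0.001]
contact_force: [-0.3, 0.4, -0.5]
opening: 0.0147
```

```bash
python3 go.py .510 .075 .13 179
```

```text
t 15.55 pos [ 0.4965 -0.1011  0.1281] yaw 176.51 open 0.0147 F [-0.3  0.4 -0.5] q [-0.35 -0.15  1.98  0.    1.32 -1.86]
SHIFT [-0.27 17.66 -0.18] twist -2.5
```

Request:
move_arm(
  increments=[
    [0,5,0,-2.5,0],
    [0,10,0,-2.5,0],
    [0,15,0,-2.5,0],
    [-0.3,17.7,0,-2.5,0],
    [-0.3,17.7,0,-2.5,0],
  ],
)

```text
t: 16.18
tool_pos: [0.5108, 0.0751, 0.128]
tool_rot: [-0.024, -3.14, 0.0]
contact_force: [-0.5, -0.8, -0.5]
opening: 0.0143
```

```bash
python3 - <<'E'
from h import *
W=snap('wrist','w14')
E
python3 go.py .510 .075 .13 179
```

```text
t 16.23 pos [0.5108 0.0741 0.1281] yaw 179.04 open 0.0146 F [-0.2 -1.2  0.6] q [ 0.   -0.13  1.96 -0.    1.31 -1.55]
SHIFT [ 0.08  0.09 -0.19] twist 0.0
```

View pics/w14.png

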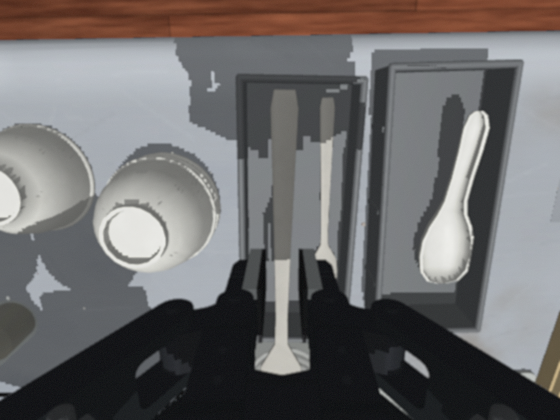

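```bash
python3 - <<'E'
from h import *
W=load('w14'); o=sensors.get_obs()
w=lambda u,v,z:plane(W,u,v,z).round(4)
print('rim outer near',w(237,77,.04),w(365,77,.04)); print('rim left side low',w(361,150,.04), w(238,150,.04))
print('exist handle end',w(327,99,.010)); print('held handle end',w(285,91,.135), 'rel tcp',w(285,91,.135)-o['tool_pos'])
print('pile foot',w(134,234,.071))
E
```

```text
rim outer near [0.4245 0.0484 0.04  ] [0.4258 0.1304 0.04  ]
rim left side low [0.4725 0.1301 0.04  ] [0.4712 0.0465 0.04  ]
exist handle end [0.439  0.1101 0.01  ]
held handle end [0.4355 0.078  0.135 ] rel tcp [-0.07527455  0.00392332  0.00693943]
pile foot [ 0.5189 -0.0182  0.071 ]
```

Request:
move_arm(
  increments=[
    [-0.3,0,4,0,0],
    [-0.3,0,8,0,0],
    [-0.3,0,10,0,0],
    [-0.3,0,11.5,0,0],
    [-0.3,0,12,0,0],
  ],
)

```text
t: 16.85
tool_pos: [0.5139, 0.0729, 0.0079]
tool_rot: [-0.031, -3.14, 0.0]
contact_force: [-0.8, -0.3, -0.4]
opening: 0.0144
```

Request:
move_arm(
  increments=[
    [0,0,0.2,0,0],
    [0,0,0.3,0,0],
    [0,0,0.3,0,0],
  ],
)

```text
t: 17.23
tool_pos: [0.515, 0.0736, 0.0065]
tool_rot: [0.029, 3.14, -0.0]
contact_force: [0.0, 0.2, -0.0]
opening: 0.0146
```

Request:
move_arm(
  increments=[
    [0,0,0.2,0,0],
    [0,0,0.2,0,1.75],
    [0,0,0.2,0,1.75],
    [0,0,0.2,0,1.75],
  ],
)

```text
t: 17.73
tool_pos: [0.5145, 0.0736, 0.0039]
tool_rot: [0.029, 3.141, 0.0]
contact_force: [0.1, 0.1, -0.0]
opening: 0.0174
```

```bash
python3 - <<'E'
from h import *
W=snap('wrist','w15')
E
python3 go.py .510 .075 .13 179
```

```text
t 17.77 pos [0.5144 0.0736 0.0039] yaw 178.94 open 0.0176 F [ 0.3  0.9 -0.1] q [-0.    0.06  2.01 -0.    1.07 -1.55]
SHIFT [  0.45   0.13 -12.61] twist -0.1
```

View pics/w15.png

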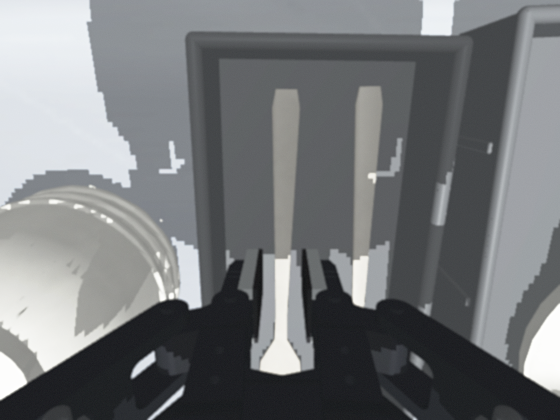

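The fork lies parallel with the old one, with handle ends at (286,90) and (369,88). Lifting away towards fork B.

Request:
move_arm(
  increments=[
    [0,0,-1,0,1.75],
    [0,0,-5,0,1.75],
    [0,0,-10,0,1.75],
    [0,0,-14,0,1.75],
    [0,0,-16,0,1.75],
  ],
)

```text
t: 18.4
tool_pos: [0.5158, 0.0736, 0.1675]
tool_rot: [0.029, 3.136, 0.0]
contact_force: [-0.9, -0.6, -0.4]
opening: 0.0178
```

```bash
python3 - <<'E'
from h import *
W=snap('wrist','w16')
E
python3 go.py .485 -.38 .16 207.5
```

```text
t 18.45 pos [0.5166 0.0736 0.169 ] yaw 178.94 open 0.0177 F [1.4 0.6 2. ] q [-0.   -0.16  1.91  0.    1.38 -1.55]
SHIFT [  2.33 -45.41   0.88] twist -28.6
```

View pics/w16.png

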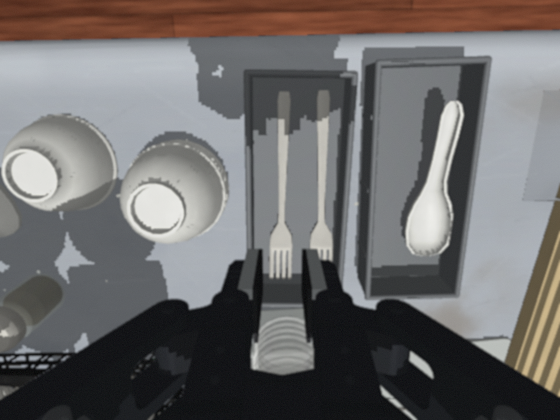

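```bash
python3 go.py .4934 -.4046 .14 208
```

```text
t 18.45 pos [0.5166 0.0736 0.169 ] yaw 178.94 open 0.0177 F [1.4 0.6 2. ] q [-0.   -0.16  1.91  0.    1.38 -1.55]
SHIFT [  1.46 -47.86   2.89] twist -29.1
```

Request:
move_arm(
  increments=[
    [1,-6,0,-5,1.8],
    [1.5,-12,0,-10,1.8],
    [1.5,-18,0,-15,1.8],
    [1.5,-24,0,-20,1.8],
    [1.5,-30,0,-25,1.8],
  ],
)

```text
t: 19.08
tool_pos: [0.4927, -0.2275, 0.162]
tool_rot: [0.655, -3.071, -0.003]
contact_force: [1.0, -0.6, -0.2]
opening: 0.0182
```

```bash
python3 go.py .4934 -.4046 .14 208
```

```text
t 19.07 pos [ 0.4927 -0.2275  0.162 ] yaw -155.91 open 0.0182 F [ 1.  -0.6 -0.2] q [-0.57 -0.09  1.87  0.    1.37 -2.56]
SHIFT [  7.16 -16.2    2.18] twist -3.9
```

Request:
move_arm(
  increments=[
    [2.2,-5,1,-4,1.8],
    [4.4,-10,2,-4,1.8],
    [6.5,-15,2,-4,1.8],
    [7.2,-16.2,2,-4,1.8],
    [7.2,-16.2,2,-4,1.8],
  ],
)

```text
t: 19.7
tool_pos: [0.493, -0.4031, 0.1423]
tool_rot: [0.756, -3.048, -0.004]
contact_force: [0.2, 0.5, 0.2]
opening: 0.0179
```

```bash
python3 - <<'E'
from h import *
W=snap('wrist','w17')
E
python3 go.py .4934 -.4046 .14 208
```

```text
t 19.75 pos [ 0.4933 -0.4022  0.1426] yaw -152.06 open 0.018 F [-0.1  0.7  0.1] q [-0.8   0.14  1.66  0.    1.34 -2.86]
SHIFT [ 0.11 -0.21  0.26] twist -0.1
```

View pics/w17.png

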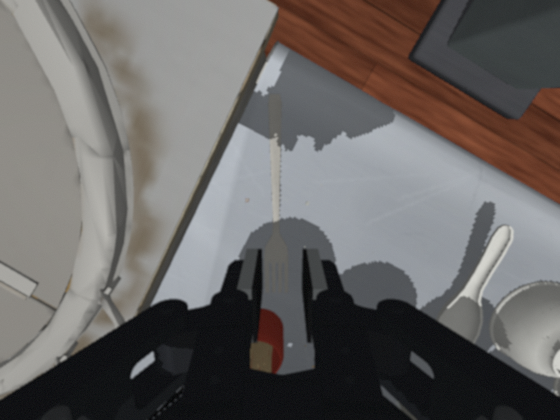

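```bash
python3 - <<'E'
from seg import *
W=load('w17')
seg(W,'B',(272,93),(276,288),.004,.004)
a=cv2.imread('pics/w17.png')[80:300,200:360]; cv2.imwrite('pics/w17z.png',cv2.resize(a,(436,600),interpolation=cv2.INTER_CUBIC))
E
```

```text
B [ 0.4287 -0.4453  0.004 ] [ 0.5807 -0.3625  0.004 ] len 0.1731 ang 28.6 mid [ 0.5047 -0.4039]
```

View pics/w17z.png

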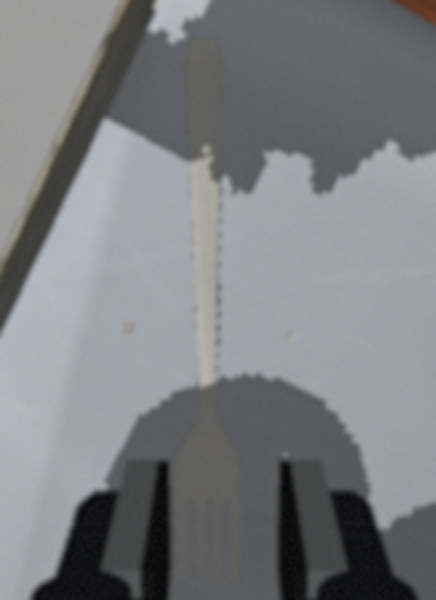

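```bash
python3 go.py .495 -.4095 -.0035 208
```

```text
t 19.75 pos [ 0.4933 -0.4022  0.1426] yaw -152.06 open 0.018 F [-0.1  0.7  0.1] q [-0.8   0.14  1.66  0.    1.34 -2.86]
SHIFT [ 0.19 -0.76 14.61] twist -0.1
```

Request:
move_arm(
  increments=[
    [0.2,-0.7,4,0,2.4],
    [0.2,-0.7,9,0,2.4],
    [0.2,-0.7,11.5,0,2.4],
    [0.2,-0.7,12,0,2.4],
    [0.2,-0.7,12,0,2.4],
  ],
)

```text
t: 20.38
tool_pos: [0.4959, -0.4098, 0.0246]
tool_rot: [-0.76, 3.048, -0.001]
contact_force: [0.7, -0.6, 0.4]
opening: 0.0243
```

```bash
python3 - <<'E'
from h import *
W=snap('wrist','w18')
E
python3 go.py .495 -.4095 -.0035 208
```

```text
t 20.43 pos [ 0.4963 -0.4105  0.0256] yaw -152.01 open 0.0239 F [ 0.8 -0.7 -0.1] q [-0.81  0.29  1.7   0.    1.15 -2.87]
SHIFT [0.07 0.16 2.91] twist -0.0
```

View pics/w18.png

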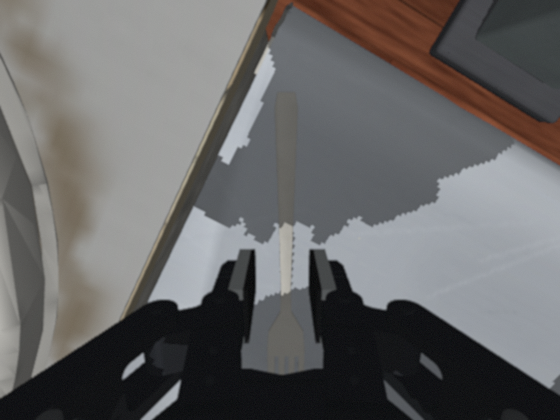

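Request:
move_arm(
  increments=[
    [0.2,0.2,1.5,0,2.4],
    [0.2,0.2,2.6,0,2.4],
    [0.2,0.2,2.9,0,2.4],
    [0.2,0.2,2.9,0,1.8],
  ],
)

```text
t: 20.92
tool_pos: [0.4927, -0.41, -0.0049]
tool_rot: [-0.758, 3.049, -0.001]
contact_force: [-0.5, -0.2, 2.4]
opening: 0.0185
```

Request:
move_arm(
  increments=[
    [0,0,0,0,1.0],
    [0,0,0,0,0],
    [0,0,0,0,0],
    [0,0,0,0,0],
  ],
)

```text
t: 21.42
tool_pos: [0.4928, -0.4101, -0.0047]
tool_rot: [-0.758, 3.048, -0.002]
contact_force: [-0.7, -0.7, 4.6]
opening: 0.0142
```

Opening is 14.2 mm, as with fork A. Lifting.

Request:
move_arm(
  increments=[
    [0,0,-1,0,0],
    [0,0,-4,0,0],
    [0,0,-9,0,0],
    [0,0,-14,0,0],
    [0,0,-14,0,0],
  ],
)

```text
t: 22.05
tool_pos: [0.4947, -0.4117, 0.1408]
tool_rot: [-0.757, 3.044, -0.013]
contact_force: [0.2, 0.5, -0.5]
opening: 0.0143
```

```bash
python3 - <<'E'
from h import *
W=snap('wrist','w19')
E
python3 go.py .509 .091 .14 179
```

```text
t 22.1 pos [ 0.4934 -0.4104  0.1374] yaw -152.06 open 0.0144 F [ 1.1 -0.2 -1.4] q [-0.81  0.16  1.65  0.    1.33 -2.87]
SHIFT [-24.87  43.56  -0.4 ] twist 28.9
```

View pics/w19.png

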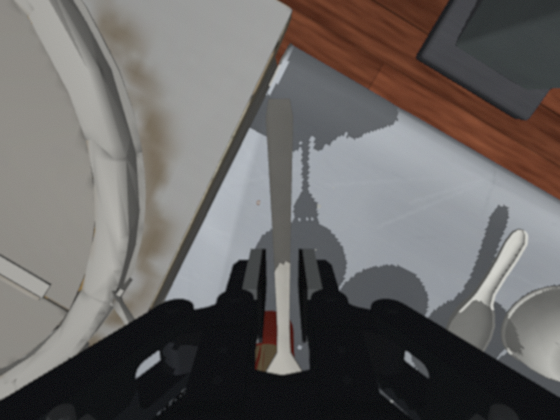

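```bash
python3 - <<'E'
from h import *
W=load('w19'); o=sensors.get_obs(); R=Ro.from_rotvec(o['tool_rot']).as_matrix()
p=plane(W,280,99,.1374+.0075); print((R.T@(p-o['tool_pos'])).round(4))
E
```

```text
[ 0.0717 -0.0026 -0.0076]
```

Request:
move_arm(
  increments=[
    [-2.5,4.5,-1,5,0],
    [-5.3,9.7,-1,10,0],
    [-8,15,-1,16,0],
    [-10.8,20.3,-1,22,0],
    [-13.5,25.6,-1,29,0],
  ],
)

```text
t: 22.72
tool_pos: [0.49, -0.1177, 0.1422]
tool_rot: [-0.036, -3.137, -0.003]
contact_force: [1.4, -0.1, -0.1]
opening: 0.0147
```

```bash
python3 go.py .509 .091 .14 179
```

```text
t 22.73 pos [ 0.49   -0.1177  0.1422] yaw 178.69 open 0.0147 F [ 1.4 -0.1 -0.1] q [-0.38 -0.17  1.97  0.    1.35 -1.93]
SHIFT [-1.42 20.9   0.26] twist -0.3
```

Request:
move_arm(
  increments=[
    [-0.5,5,0,0,0],
    [-1,10,0,0,0],
    [-1.5,15,0,0,0],
    [-1.8,20,0,0,0],
    [-1.9,21,0,0,0],
  ],
)

```text
t: 23.35
tool_pos: [0.5129, 0.0918, 0.1423]
tool_rot: [-0.023, -3.137, -0.0]
contact_force: [0.6, -0.2, -1.3]
opening: 0.0142
```

Request:
move_arm(
  increments=[
    [0,0,1,0,0],
    [0,0,2,0,0],
  ],
)

```text
t: 23.6
tool_pos: [0.514, 0.0882, 0.1231]
tool_rot: [-0.031, -3.139, 0.001]
contact_force: [-0.2, 0.2, -0.5]
opening: 0.0146
```

```bash
python3 - <<'E'
from h import *
W=snap('wrist','w20'); o=sensors.get_obs()
E
python3 go.py .510 .092 .012 179
```

```text
t 23.65 pos [0.5131 0.0881 0.1215] yaw 178.83 open 0.0142 F [-1.7 -0.4 -1.5] q [ 0.03 -0.11  1.95 -0.    1.3  -1.52]
SHIFT [ 0.27  0.39 10.95] twist -0.2
```

View pics/w20.png

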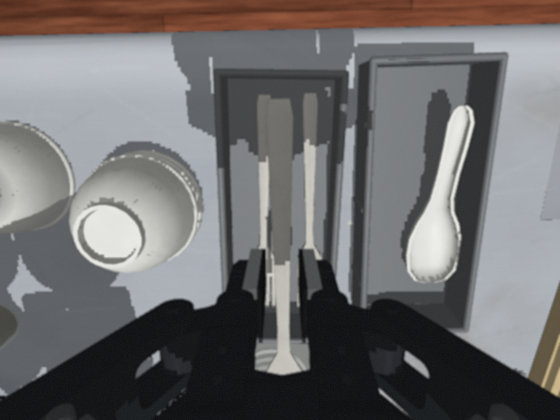

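```bash
python3 - <<'E'
from h import *
W=load('w20')
for p in((264,96,.01),(311,95,.01),(280,99,.129),(220,72,.04),(344,72,.04)): print(plane(W,*p).round(4))
E
```

```text
[0.4393 0.0775 0.01  ]
[0.4393 0.1113 0.01  ]
[0.4417 0.0895 0.129 ]
[0.4247 0.052  0.04  ]
[0.4263 0.1294 0.04  ]
```

Request:
move_arm(
  increments=[
    [0.2,0.4,4,0,0],
    [0.2,0.4,7,0,0],
    [0.2,0.4,9.5,0,0],
    [0.2,0.4,10.6,0,0],
    [0.2,0.4,10.8,0,0],
  ],
)

```text
t: 24.28
tool_pos: [0.5124, 0.0927, 0.0162]
tool_rot: [-0.031, -3.14, 0.0]
contact_force: [-0.4, 0.3, -1.0]
opening: 0.014
```

Request:
move_arm(
  increments=[
    [0,0,0,0,0],
    [0,0,0.1,0,0],
  ],
)

```text
t: 24.52
tool_pos: [0.5139, 0.0934, 0.0171]
tool_rot: [0.029, 3.139, 0.0]
contact_force: [-0.3, 0.4, 0.5]
opening: 0.0144
```

```bash
python3 - <<'E'
from h import *
W=snap('wrist','w21'); o=sensors.get_obs()
E
python3 go.py .510 .092 .012 179
```

```text
t 24.57 pos [0.5137 0.0934 0.0168] yaw 178.94 open 0.0147 F [-1.1 -0.7  0.9] q [ 0.04  0.04  2.   -0.    1.1  -1.51]
SHIFT [ 0.36 -0.15  0.48] twist -0.1
```

View pics/w21.png

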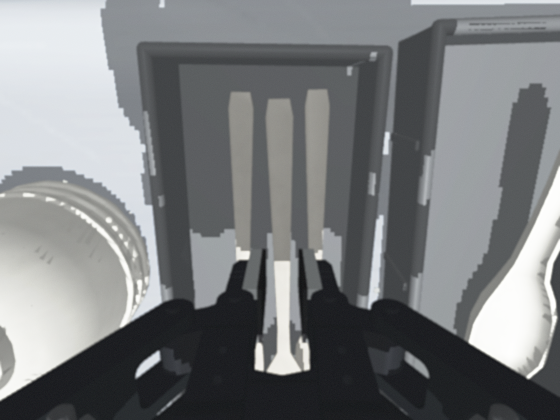

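Request:
move_arm(
  increments=[
    [0.3,0,0.2,0,0],
    [0.3,0,0.3,0,0],
    [0.3,0,0.3,0,1.9],
    [0.3,0,0.3,0,1.9],
    [0.3,0,0.3,0,1.9],
  ],
)

```text
t: 25.2
tool_pos: [0.51, 0.0935, 0.013]
tool_rot: [0.029, 3.141, -0.0]
contact_force: [0.5, 0.4, 0.2]
opening: 0.0191
```

Request:
move_arm(
  increments=[
    [0,0,-1,0,2],
    [0,0,-5,0,2],
    [0,0,-10,0,2],
    [0,0,-15,0,2],
    [0,0,-16,0,2],
  ],
)

```text
t: 25.82
tool_pos: [0.5126, 0.0936, 0.1786]
tool_rot: [0.029, 3.132, 0.001]
contact_force: [-0.3, -0.4, -0.3]
opening: 0.0198
```

```bash
python3 - <<'E'
from h import *
W=snap('wrist','w22'); o=sensors.get_obs()
E
python3 go.py .47 -.21 .16 196
```

```text
t 25.88 pos [0.512  0.0936 0.1775] yaw 178.94 open 0.0199 F [ 1.1 -1.   0.1] q [ 0.04 -0.17  1.91 -0.    1.4  -1.51]
SHIFT [  3.65 -30.43   1.72] twist -17.1
```

View pics/w22.png

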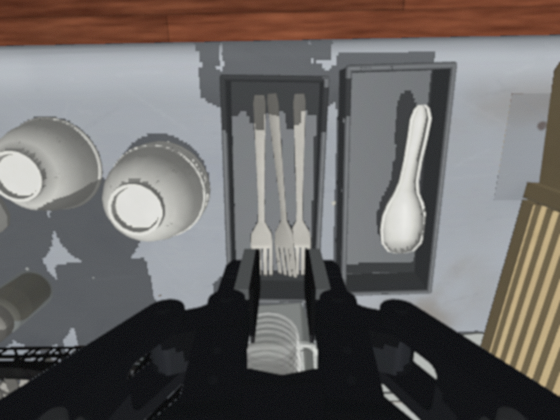

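```bash
python3 go.py .473 -.2178 .13 196.4
```

```text
t 25.88 pos [0.512  0.0936 0.1775] yaw 178.94 open 0.0199 F [ 1.1 -1.   0.1] q [ 0.04 -0.17  1.91 -0.    1.4  -1.51]
SHIFT [  3.36 -31.21   4.72] twist -17.5
```

Request:
move_arm(
  increments=[
    [0.5,-5,0,-3,3],
    [1.5,-11,0,-7,3],
    [2,-17,0,-11,3],
    [3,-23,1,-15,3],
    [3.4,-29,3,-17.5,3],
  ],
)

```text
t: 26.5
tool_pos: [0.4696, -0.1967, 0.1422]
tool_rot: [-0.451, 3.109, 0.0]
contact_force: [1.6, 0.1, 0.3]
opening: 0.0298
```

```bash
python3 go.py .473 -.2178 .13 196.4
```

```text
t 26.5 pos [ 0.4696 -0.1967  0.1422] yaw -163.49 open 0.0298 F [1.6 0.1 0.3] q [-0.54 -0.16  1.96  0.    1.34 -2.4 ]
SHIFT [ 0.27 -2.12  1.22] twist 0.1
```

Request:
move_arm(
  increments=[
    [0.3,-2,1.2,0,3],
    [0.3,-2,1.2,0,3],
    [0.3,-2,1.2,0,3],
  ],
)

```text
t: 26.88
tool_pos: [0.473, -0.2141, 0.1305]
tool_rot: [0.45, -3.108, -0.002]
contact_force: [-0.1, -0.1, -0.8]
opening: 0.0298
```

```bash
python3 - <<'E'
from h import *
W=snap('wrist','w23')
E
python3 go.py .473 -.2178 .13 196.4
```

```text
t 26.93 pos [ 0.4733 -0.214   0.131 ] yaw -163.5 open 0.03 F [-0.2  1.1  0.6] q [-0.57 -0.12  1.95  0.    1.32 -2.43]
SHIFT [ 0.14 -0.35  0.1 ] twist 0.1
```

View pics/w23.png

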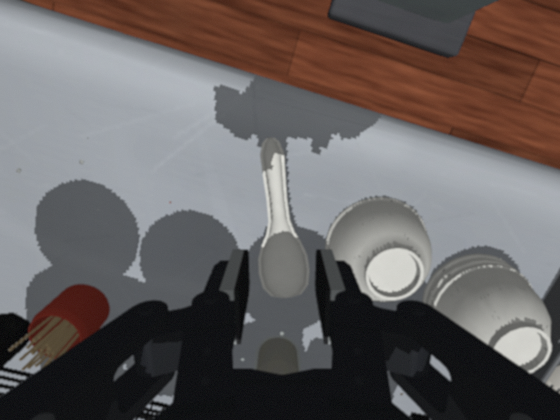

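```bash
python3 - <<'E'
from seg import *
W=load('w23')
seg(W,'S',(272,139),(286,298),.034,.010)
seg(W,'handle centreline',(273,155),(279,215),.032,.020)
p=plane(W,272,139,.034)
print('bowlfoot',plane(W,393,273,.053),'pile',plane(W,521,348,.071))
E
```

```text
S [ 0.4312 -0.2332  0.034 ] [ 0.5637 -0.1831  0.01  ] len 0.1417 ang 20.7 mid [ 0.4974 -0.2081]
handle centreline [ 0.4421 -0.2294  0.032 ] [ 0.4881 -0.2115  0.02  ] len 0.0494 ang 21.2 mid [ 0.4651 -0.2205]
bowlfoot [ 0.4965362  -0.12298383  0.053     ] pile [ 0.51901672 -0.02171565  0.071     ]
```

```bash
python3 go.py .4778 -.2155 .006 200.7
```

```text
t 26.93 pos [ 0.4733 -0.214   0.131 ] yaw -163.5 open 0.03 F [-0.2  1.1  0.6] q [-0.57 -0.12  1.95  0.    1.32 -2.43]
SHIFT [-0.39 -0.28 12.5 ] twist -4.2
```

Request:
move_arm(
  increments=[
    [-0.3,-0.2,4,-4,3],
    [-0.4,-0.3,7,-4,3],
    [-0.4,-0.3,9,-4,3],
    [-0.4,-0.3,9,-4,3],
  ],
)

```text
t: 27.42
tool_pos: [0.4771, -0.215, 0.0398]
tool_rot: [0.56, -3.089, -0.004]
contact_force: [-0.4, -0.3, 0.3]
opening: 0.0298
```

```bash
python3 - <<'E'
from h import *
W=snap('wrist','w24')
E
python3 go.py .4778 -.2155 .006 200.7
```

```text
t 27.48 pos [ 0.4781 -0.2158  0.0412] yaw -159.48 open 0.03 F [0.9 1.1 0.8] q [-0.57  0.01  1.99  0.    1.15 -2.49]
SHIFT [0.02 0.03 3.52] twist -0.2
```

View pics/w24.png

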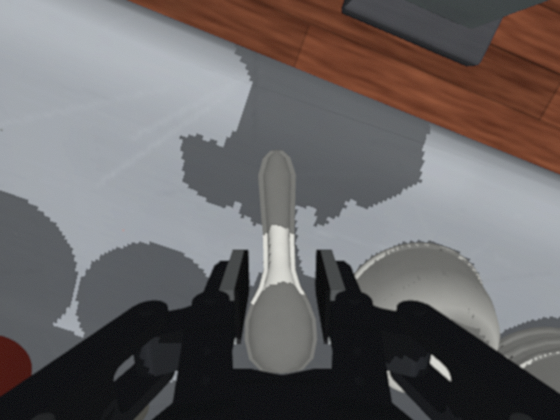

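Request:
move_arm(
  increments=[
    [0.1,-0.15,2,0,3],
    [0.1,-0.15,3.2,0,3],
    [0.1,-0.15,3.5,0,3],
    [0.1,-0.15,3.5,0,1.5],
    [0.1,-0.15,3.5,0,0],
  ],
)

```text
t: 28.1
tool_pos: [0.4781, -0.2188, 0.0069]
tool_rot: [-0.557, 3.091, -0.001]
contact_force: [-0.0, -0.1, -0.7]
opening: 0.0124
```

Request:
move_arm(
  increments=[
    [0,0,0,0,0],
    [0,0,0,0,0],
  ],
)

```text
t: 28.35
tool_pos: [0.478, -0.2189, 0.0066]
tool_rot: [-0.557, 3.091, -0.001]
contact_force: [-0.4, -0.9, 1.2]
opening: 0.0121
```

```bash
python3 - <<'E'
from h import *
W=snap('wrist','w25')
E
python3 go.py .4778 -.2155 .006 200.7
```

```text
t 28.4 pos [ 0.478  -0.2189  0.0066] yaw -159.57 open 0.0125 F [ 0.7 -1.4  1.2] q [-0.57  0.06  2.   -0.    1.08 -2.5 ]
SHIFT [-0.1   0.33  0.06] twist -0.3
```

View pics/w25.png

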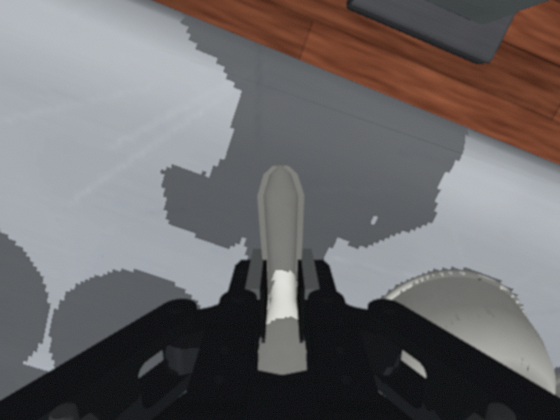

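```bash
python3 - <<'E'
from h import *
W=load('w25'); o=sensors.get_obs(); R=Ro.from_rotvec(o['tool_rot']).as_matrix()
p=plane(W,281,165,.034); print((R.T@(p-o['tool_pos'])).round(4))
E
python3 go.py .48 .172 .13 180
```

```text
[ 0.0501 -0.0002 -0.0274]
t 28.4 pos [ 0.478  -0.2189  0.0066] yaw -159.57 open 0.0125 F [ 0.7 -1.4  1.2] q [-0.57  0.06  2.   -0.    1.08 -2.5 ]
SHIFT [-13.84  36.55 -12.36] twist 20.4
```

Request:
move_arm(
  increments=[
    [0,0,-1,0,0],
    [0,0,-4,0,0],
    [0,0,-9,0,0],
    [0,0,-12.4,0,0],
    [0,0,-12.4,0,0],
  ],
)

```text
t: 29.02
tool_pos: [0.4797, -0.2199, 0.1344]
tool_rot: [-0.556, 3.086, -0.008]
contact_force: [0.0, 0.1, -0.0]
opening: 0.0124
```

```bash
python3 go.py .48 .172 .13 180
```

```text
t 29.02 pos [ 0.4797 -0.2199  0.1344] yaw -159.56 open 0.0124 F [ 0.   0.1 -0. ] q [-0.57 -0.11  1.93 -0.    1.31 -2.5 ]
SHIFT [-13.72  36.71   0.27] twist 20.4
```

Request:
move_arm(
  increments=[
    [-1.8,4.8,0,4,0],
    [-3.6,9.8,0,8,0],
    [-5.5,14.8,0,12,0],
    [-7.4,19.8,0,16,0],
    [-9.3,24.8,0,20.4,0],
  ],
)

```text
t: 29.65
tool_pos: [0.4767, 0.048, 0.1284]
tool_rot: [-0.003, -3.139, -0.0]
contact_force: [0.7, 0.7, -0.2]
opening: 0.0122
```

```bash
python3 go.py .48 .172 .13 180
```

```text
t 29.65 pos [0.4767 0.048  0.1284] yaw 179.88 open 0.0122 F [ 0.7  0.7 -0.2] q [-0.06 -0.22  2.04 -0.    1.33 -1.62]
SHIFT [-0.3  12.4  -0.16] twist -0.1
```

Request:
move_arm(
  increments=[
    [-0.3,5,0,0,0],
    [-0.3,10,0,0,0],
    [-0.3,12.4,0,0,0],
    [-0.3,12.4,0,0,0],
    [-0.3,12.4,0,0,0],
  ],
)

```text
t: 30.28
tool_pos: [0.4804, 0.1697, 0.129]
tool_rot: [0.001, -3.14, 0.001]
contact_force: [0.2, 0.1, -0.9]
opening: 0.0123
```

```bash
python3 - <<'E'
from h import *
W=snap('wrist','w26')
E
python3 go.py .48 .172 .013 180
```

```text
t 30.32 pos [0.4806 0.1694 0.1292] yaw 179.98 open 0.0122 F [0.2 0.1 0. ] q [ 0.19 -0.15  1.97 -0.    1.32 -1.38]
SHIFT [ 0.04  0.27 11.62] twist -0.0
```

View pics/w26.png

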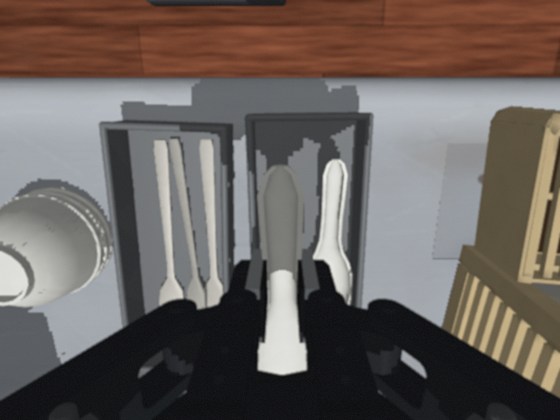

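```bash
python3 - <<'E'
from h import *
W=load('w26')
for n,p in dict(nr=(247,116,.04),nl=(372,116,.04),exist=(335,160,.04),held=(281,165,.1562),r2=(249,240,.04),l2=(368,200,.04)).items(): print(n,plane(W,*p).round(4))
E
```

```text
nr [0.4188 0.147  0.04  ]
nl [0.4188 0.2299 0.04  ]
exist [0.4482 0.2067 0.04  ]
held [0.4303 0.1698 0.1562]
r2 [0.5075 0.1459 0.04  ]
l2 [0.4768 0.2314 0.04  ]
```

Request:
move_arm(
  increments=[
    [0.3,0.45,4,0,0],
    [0.3,0.45,7,0,0],
    [0.3,0.45,9,0,0],
    [0.3,0.45,10,0,0],
    [0.3,0.45,10.5,0,0],
  ],
)

```text
t: 30.95
tool_pos: [0.4782, 0.1742, 0.0249]
tool_rot: [-0.001, -3.141, 0.0]
contact_force: [-0.1, 0.9, 0.5]
opening: 0.0122
```

Request:
move_arm(
  increments=[
    [0,0,0.3,0,0],
    [0,0,0.6,0,0],
    [0,0,0.9,0,0],
    [0,0,0.9,0,0],
  ],
)

```text
t: 31.45
tool_pos: [0.4789, 0.1752, 0.0176]
tool_rot: [-0.001, 3.14, 0.001]
contact_force: [-3.0, 0.0, 5.7]
opening: 0.0124
```

```bash
python3 - <<'E'
from h import *
W=snap('wrist','w27')
E
python3 go.py .48 .172 .013 180
```

```text
t 31.5 pos [0.4789 0.1752 0.0176] yaw -179.95 open 0.0122 F [-4.   0.1  5.9] q [ 0.2   0.01  2.03  0.    1.1  -1.37]
SHIFT [-0.11 -0.32  0.46] twist 0.1
```

View pics/w27.png

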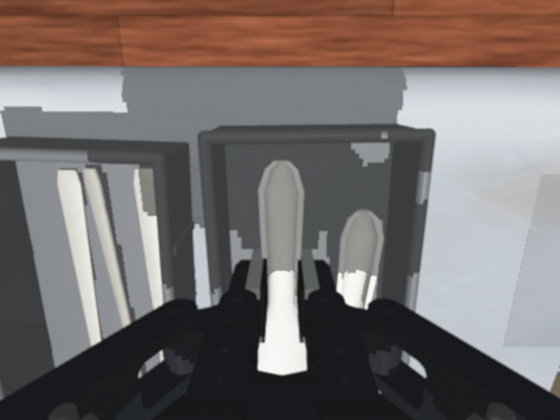

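Request:
move_arm(
  increments=[
    [0,0,-0.1,0,1.6],
    [0,0,-0.1,0,1.7],
    [0,0,-0.1,0,1.7],
  ],
)

```text
t: 31.88
tool_pos: [0.4781, 0.1748, 0.0171]
tool_rot: [-0.001, 3.141, 0.0]
contact_force: [0.1, 0.0, -0.0]
opening: 0.017
```

Request:
move_arm(
  increments=[
    [0,0,-1,0,1.7],
    [0,0,-4,0,1.7],
    [0,0,-9,0,1.7],
    [0,0,-14,0,1.7],
    [0,0,-16,0,1.7],
  ],
)

```text
t: 32.5
tool_pos: [0.4799, 0.1752, 0.1817]
tool_rot: [-0.001, 3.135, 0.002]
contact_force: [0.6, -1.0, 0.1]
opening: 0.0173
```

```bash
python3 - <<'E'
from h import *
W=snap('wrist','w28')
E
python3 go.py .4955 -.123 .16 180
```

```text
t 32.55 pos [0.4805 0.1753 0.1829] yaw -179.96 open 0.017 F [1.8 0.3 1.2] q [ 0.2  -0.2   1.92 -0.    1.41 -1.37]
SHIFT [ -1.46 -29.84   2.25] twist 0.0
```

View pics/w28.png

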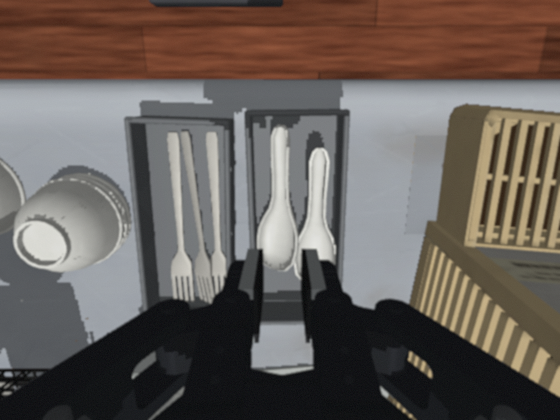

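Request:
move_arm(
  increments=[
    [0,-6,0,0,3],
    [-0.5,-12,0,0,4],
    [-1,-18,0,0,5],
    [-1.5,-24,1,0,5.6],
    [-1.5,-29.8,3,0,5.6],
  ],
)

```text
t: 33.17
tool_pos: [0.493, -0.1252, 0.1461]
tool_rot: [-0.001, 3.141, -0.0]
contact_force: [1.1, 0.1, 0.2]
opening: 0.0556
```

Request:
move_arm(
  increments=[
    [0,0,2,0,5.6],
    [0,0,3,0,5.6],
    [0,0,3,0,5.6],
  ],
)

```text
t: 33.55
tool_pos: [0.4922, -0.1223, 0.1153]
tool_rot: [0.002, -3.138, -0.002]
contact_force: [-1.0, 0.2, -0.0]
opening: 0.0558
```

```bash
python3 - <<'E'
from h import *
W=snap('wrist','w29')
E
python3 go.py .4955 -.123 .06 180
```

```text
t 33.6 pos [ 0.4929 -0.1223  0.1165] yaw -179.89 open 0.0562 F [-0.7 -0.   0.7] q [-0.39 -0.14  1.98  0.    1.29 -1.96]
SHIFT [-0.26 -0.07  5.65] twist 0.1
```

View pics/w29.png

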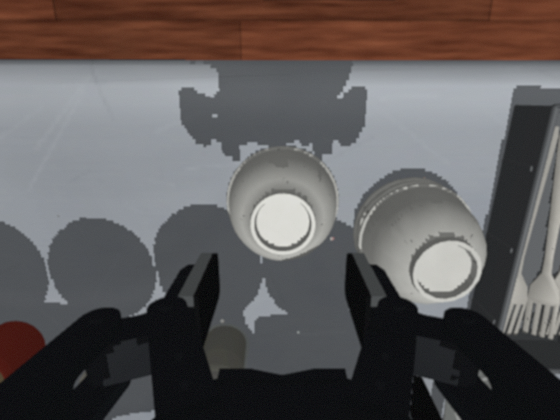

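```bash
cat > foot.py <<'E'
from h import *
def foot(f,u,v,z,thr=200,r=45):
    d=load(f); g=cv2.cvtColor(d['image'],cv2.COLOR_RGB2GRAY); m=np.zeros_like(g); 
    b=(g>thr).astype(np.uint8)
    n,l,s,c=cv2.connectedComponentsWithStats(b); k=l[v,u]
    if k==0: print('no blob',g[v,u]); return
    cn=max(cv2.findContours((l==k).astype(np.uint8),cv2.RETR_EXTERNAL,cv2.CHAIN_APPROX_NONE)[0],key=cv2.contourArea)
    e=cv2.fitEllipse(cn); p=plane(d,*e[0],z); print(f,'ellipse',np.round(e[0],1),np.round(e[1],1),'area',s[k,4],'->',p.round(4)); return p
E
python3 - <<'E'
from foot import *
for t in(190,210): foot('w29',283,223,.053,t); foot('w29',446,270,.071,t)
for t in(190,210): foot('w28',43,242,.071,t);
E
python3 go.py .4955 -.123 .06 180
```

```text
w29 ellipse [282.5 224.1] [60.  63.4] area 2566 -> [ 0.497  -0.1212  0.053 ]
w29 ellipse [446.3 270.6] [55.3 64. ] area 2288 -> [ 0.5208 -0.0205  0.071 ]
w29 ellipse [282.5 223.9] [58.2 61.7] area 2185 -> [ 0.4968 -0.1212  0.053 ]
no blob 198
w28 ellipse [ 42.9 245.6] [42.2 64.2] area 1681 -> [ 0.5219 -0.0172  0.071 ]
w28 ellipse [ 43.6 241.1] [31.9 44.2] area 1146 -> [ 0.5181 -0.0158  0.071 ]
t 33.6 pos [ 0.4929 -0.1223  0.1165] yaw -179.89 open 0.0562 F [-0.7 -0.   0.7] q [-0.39 -0.14  1.98  0.    1.29 -1.96]
SHIFT [-0.26 -0.07  5.65] twist 0.1
```

Request:
move_arm(
  increments=[
    [-0.4,0.1,3,0,5.6],
    [-0.4,0.1,5.5,0,5.6],
    [-0.4,0.1,6.2,0,5.6],
    [-0.4,0.1,6.2,0,5.6],
  ],
)

```text
t: 34.1
tool_pos: [0.4976, -0.1218, 0.0556]
tool_rot: [-0.002, 3.141, -0.0]
contact_force: [0.1, 0.0, 0.6]
opening: 0.0557
```

```bash
python3 - <<'E'
from h import *
W=snap('wrist','w30'); snap('side','s30')
a=cv2.imread('pics/s30.png')[150:330,150:350]; cv2.imwrite('pics/s30z.png',cv2.resize(a,(660,594),interpolation=cv2.INTER_CUBIC))
E
python3 go.py .497 -.121 .04 180
```

```text
t 34.2 pos [ 0.4984 -0.1224  0.0566] yaw -179.94 open 0.0562 F [-0.3  0.1 -0.1] q [-0.39 -0.05  2.01 -0.    1.17 -1.96]
SHIFT [0.14 0.14 1.66] twist 0.1
```

View pics/w30.png

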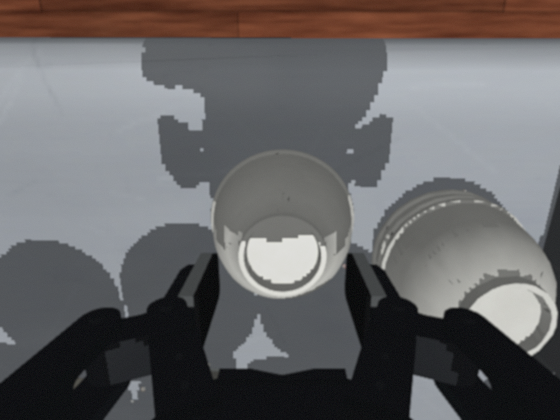

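View pics/s30z.png

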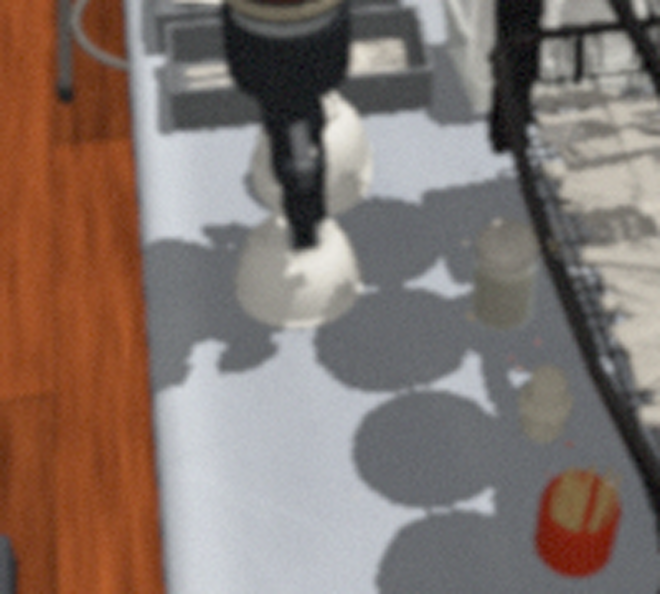

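Request:
move_arm(
  increments=[
    [0.1,0.1,0.8,0,5.2],
    [0.1,0.1,1.3,0,5],
    [0.1,0.1,1.3,0,5],
  ],
)

```text
t: 34.58
tool_pos: [0.4957, -0.121, 0.0414]
tool_rot: [0.001, -3.14, -0.001]
contact_force: [0.7, 0.4, 0.7]
opening: 0.0502
```

Request:
move_arm(
  increments=[
    [0,0,0.2,0,4.8],
    [0,0,0.4,0,4.8],
    [0,0,0.4,0,4.8],
  ],
)

```text
t: 34.95
tool_pos: [0.4961, -0.1212, 0.0379]
tool_rot: [0.001, -3.141, -0.0]
contact_force: [0.5, 0.2, 1.4]
opening: 0.0478
```

```bash
python3 - <<'E'
from h import *
W=snap('wrist','w31')
E
python3 go.py .497 -.121 .04 180
```

```text
t 35.0 pos [ 0.4962 -0.1212  0.0381] yaw -179.97 open 0.0477 F [ 0.4  0.  -0.6] q [-0.39 -0.02  2.02  0.    1.14 -1.96]
SHIFT [-0.08  0.02 -0.19] twist 0.0
```

View pics/w31.png

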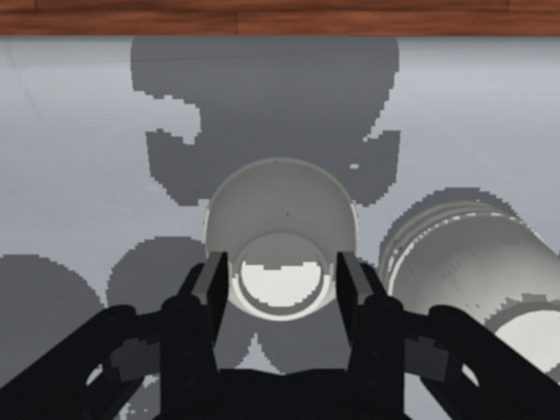

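Request:
move_arm(
  increments=[
    [0,0,0.05,0,4.2],
    [0,0,0.05,0,3.5],
    [0,0,0.05,0,3],
    [0,0,0.05,0,3],
  ],
  newtons=40,
)

```text
t: 35.5
tool_pos: [0.4966, -0.1213, 0.038]
tool_rot: [-0.001, 3.141, -0.0]
contact_force: [0.6, -0.4, 2.6]
opening: 0.0369
```

```bash
python3 - <<'E'
from h import *
W=snap('wrist','w32')
E
python3 go.py .497 -.121 .04 180
```

```text
t 35.55 pos [ 0.4966 -0.1213  0.038 ] yaw -179.97 open 0.0368 F [ 1.2 -0.3  3. ] q [-0.39 -0.02  2.02  0.    1.14 -1.96]
SHIFT [-0.04  0.03 -0.2 ] twist 0.0
```

View pics/w32.png

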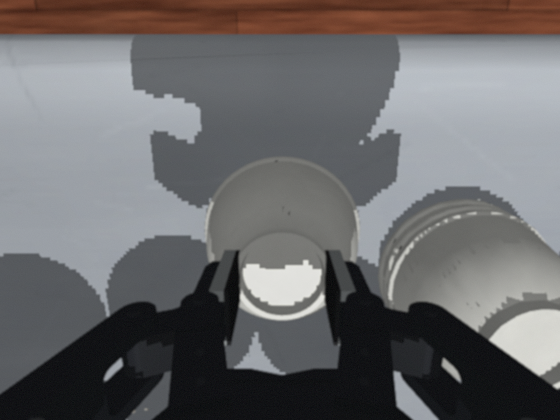

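Request:
move_arm(
  increments=[
    [0,0,-0.5,0,3],
    [0,0,-2,0,3],
    [0,0,-5,0,3],
    [0,0,-8.5,0,3],
    [0,0,-11,0,3],
  ],
)

```text
t: 36.17
tool_pos: [0.4968, -0.1214, 0.1503]
tool_rot: [-0.001, 3.139, -0.002]
contact_force: [0.4, 0.6, -0.8]
opening: 0.0367
```

```bash
python3 - <<'E'
from h import *
W=snap('wrist','w33')
E
python3 go.py .5208 -.0205 .148 180
```

```text
t 36.23 pos [ 0.4987 -0.1221  0.1539] yaw -179.96 open 0.0367 F [2.2 0.2 1.8] q [-0.39 -0.17  1.95  0.    1.35 -1.96]
SHIFT [-2.21 10.16  0.58] twist 0.0
```

View pics/w33.png

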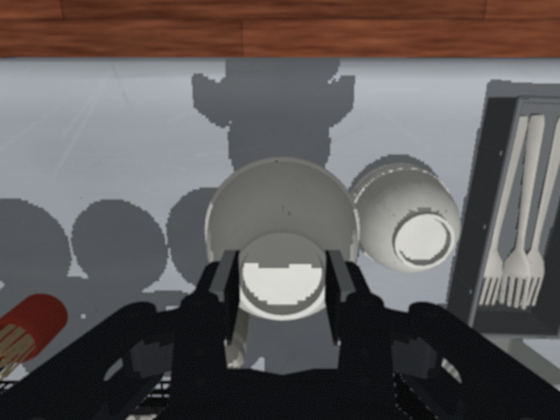

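```bash
python3 - <<'E'
from foot import *
o=sensors.get_obs()
for t in(170,185,200): foot('w33',422,240,.071,t)
W=load('w33'); p=plane(W,282.5,275.5,o['tool_pos'][2]+.015); print('held',p,p-o['tool_pos'])
print(plane(load('w31'),282,276,.053),plane(load('w30'),283,256,.053))
E
```

```text
w33 ellipse [421.2 242.5] [53.8 70.4] area 2576 -> [ 0.5222 -0.0221  0.071 ]
w33 ellipse [424.4 241.8] [51.3 60.8] area 2016 -> [ 0.5216 -0.0199  0.071 ]
w33 ellipse [420.3 239.6] [42.5 53.5] area 1644 -> [ 0.52  -0.023  0.071]
held [ 0.49457798 -0.1206682   0.16893953] [-0.00412105  0.0014214   0.015     ]
[ 0.49614269 -0.12066045  0.053     ] [ 0.49675222 -0.12085679  0.053     ]
```

Request:
move_arm(
  increments=[
    [-0.5,3,0,0,3],
    [-1.2,6,0,0,3],
    [-1.8,9,0,0,3],
    [-2.3,10.2,0,0,3],
    [-2.3,10.2,0,0,3],
  ],
)

```text
t: 36.85
tool_pos: [0.5193, -0.019, 0.1475]
tool_rot: [0.003, -3.141, 0.001]
contact_force: [0.5, -0.6, 0.1]
opening: 0.0371
```

Request:
move_arm(
  increments=[
    [0,0,0,0,3],
    [0,0,0,0,3],
  ],
)

```text
t: 37.1
tool_pos: [0.5191, -0.02, 0.1475]
tool_rot: [-0.001, -3.141, 0.0]
contact_force: [0.2, 0.1, -0.9]
opening: 0.0368
```

```bash
python3 - <<'E'
from h import *
W=snap('wrist','w34'); W=snap('side','s34'); snap('top','t34')
a=cv2.imread('pics/s34.png')[100:300,150:350]; b=cv2.imread('pics/t34.png')[150:300,180:330]
cv2.imwrite('pics/st34.png',np.hstack([cv2.resize(a,(400,400),interpolation=cv2.INTER_CUBIC),cv2.resize(b,(400,400),interpolation=cv2.INTER_CUBIC)]))
E
python3 go.py .521 -.0197 .11 180
```

```text
t 37.25 pos [ 0.5191 -0.0197  0.1476] yaw 179.98 open 0.0369 F [ 0.4  0.6 -1. ] q [-0.18 -0.14  1.93 -0.    1.35 -1.75]
SHIFT [-0.19  0.    3.76] twist -0.0
```

View pics/w34.png

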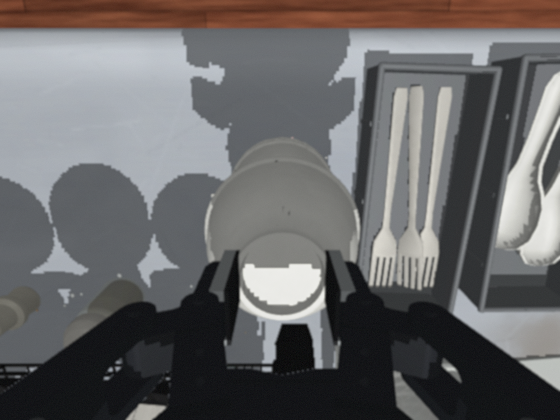

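View pics/st34.png

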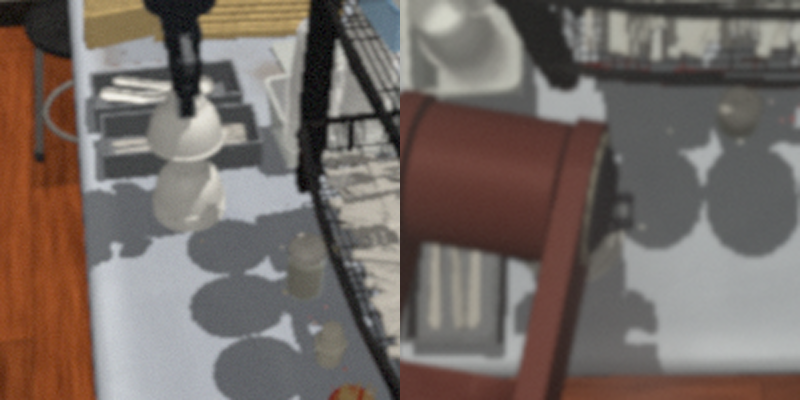

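```bash
python3 - <<'E'
from h import *
W=load('w34')
print('pile near rim z0',plane(W,282,138,0),plane(W,282,138,.018)); print('held near rim (bottom z=.1096)',plane(W,282,160,.1096)); print('held foot',plane(W,282,275.5,.1626))
E
```

```text
pile near rim z0 [ 0.47837109 -0.01923265  0.        ] [ 0.47643463 -0.01925428  0.018     ]
held near rim (bottom z=.1096) [ 0.47831061 -0.01937698  0.1096    ]
held foot [ 0.51885087 -0.01949048  0.1626    ]
```

Request:
move_arm(
  increments=[
    [-0.1,0,2,0,3],
    [-0.1,0,4,0,3],
    [-0.1,0,5,0,3],
    [-0.1,0,6,0,3],
    [-0.1,0,6.5,0,3],
  ],
)

```text
t: 37.88
tool_pos: [0.52, -0.0191, 0.0819]
tool_rot: [0.001, -3.141, -0.0]
contact_force: [-1.0, -0.6, -0.5]
opening: 0.0369
```

Request:
move_arm(
  increments=[
    [0,0,0.4,0,3],
    [0,0,0.8,0,3],
    [0,0,1.1,0,3],
    [0,0,1.1,0,3],
  ],
)

```text
t: 38.38
tool_pos: [0.5201, -0.0191, 0.0715]
tool_rot: [0.001, -3.141, -0.0]
contact_force: [-0.1, 0.2, -0.8]
opening: 0.0368
```

Request:
move_arm(
  increments=[
    [0,0,0.2,0,3],
    [0,0,0.4,0,3],
    [0,0,0.4,0,3],
  ],
)

```text
t: 38.75
tool_pos: [0.52, -0.0191, 0.0674]
tool_rot: [0.001, -3.141, -0.0]
contact_force: [-1.3, -0.3, -1.3]
opening: 0.0367
```

Request:
move_arm(
  increments=[
    [0,0,0.15,0,3],
    [0,0,0.25,0,3],
    [0,0,0.25,0,3],
  ],
)

```text
t: 39.12
tool_pos: [0.5203, -0.0192, 0.0658]
tool_rot: [0.001, -3.141, 0.0]
contact_force: [-2.3, 0.7, 5.1]
opening: 0.0368
```

Contact comes at TCP z = 0.0658, where nesting should give about 0.065. Releasing and lifting.

Request:
move_arm(
  increments=[
    [0,0,0,0,4.2],
    [0,0,0,0,5],
    [0,0,0,0,5.4],
    [0,0,0,0,5.4],
  ],
)

```text
t: 39.62
tool_pos: [0.5201, -0.0192, 0.0649]
tool_rot: [0.001, -3.141, -0.0]
contact_force: [1.0, -0.5, -0.7]
opening: 0.0537
```

Request:
move_arm(
  increments=[
    [0,0,-1,0,5.4],
    [0,0,-4,0,5.4],
    [0,0,-9,0,5.4],
    [4,0,-15,0,5.4],
    [8,0,-18,0,5.4],
  ],
)

```text
t: 40.25
tool_pos: [0.4402, -0.0194, 0.2489]
tool_rot: [-0.002, 3.138, -0.001]
contact_force: [0.9, -0.2, 1.3]
opening: 0.0542
```

```bash
python3 - <<'E'
from h import *
W=snap('wrist','w35'); W=snap('side','s35'); snap('top','t35')
a=cv2.imread('pics/s35.png')[110:290,150:350]; cv2.imwrite('pics/s35z.png',cv2.resize(a,(660,594),interpolation=cv2.INTER_CUBIC))
E
python3 go.py .43 .08 .25 180
```

```text
t 40.4 pos [ 0.4409 -0.0195  0.2497] yaw -179.98 open 0.0538 F [ 1.1 -0.  -0.9] q [-0.21 -0.43  1.99 -0.    1.57 -1.78]
SHIFT [ 1.08  9.95 -0.06] twist 0.0
```

View pics/w35.png

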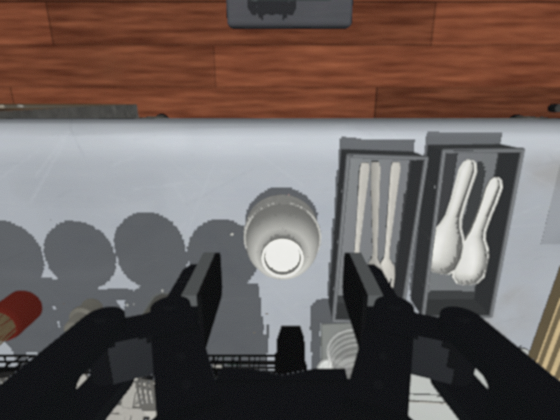

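View pics/s35z.png

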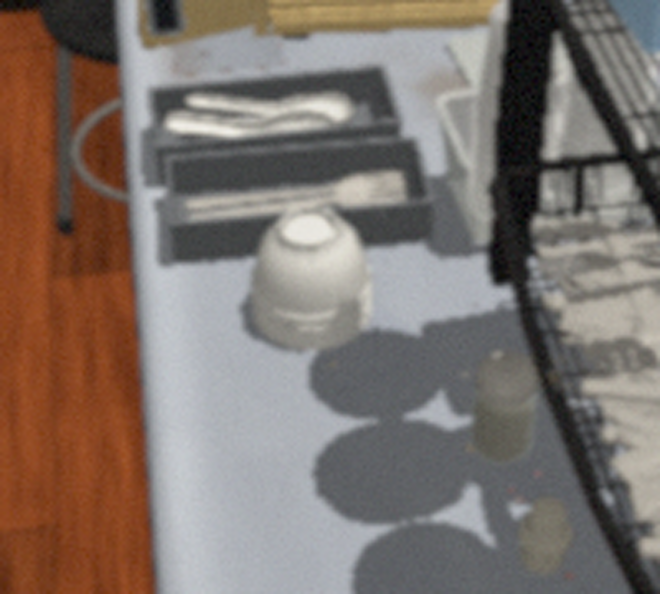

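Request:
move_arm(
  increments=[
    [0.5,5,0,0,5.4],
    [1,10,0,0,5.4],
    [1,14,0,0,5.4],
    [1,14,0,0,5.4],
    [1,14,0,0,5.4],
  ],
)

```text
t: 41.02
tool_pos: [0.43, 0.1205, 0.244]
tool_rot: [0.001, -3.139, 0.001]
contact_force: [0.5, 0.7, 0.4]
opening: 0.054
```

```bash
python3 - <<'E'
from h import *
W=snap('wrist','w36')
a=cv2.imread('pics/w36.png')[110:330,120:400]; cv2.imwrite('pics/w36z.png',cv2.resize(a,(760,597),interpolation=cv2.INTER_CUBIC))
E
```

```text
(no output)
```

View pics/w36z.png

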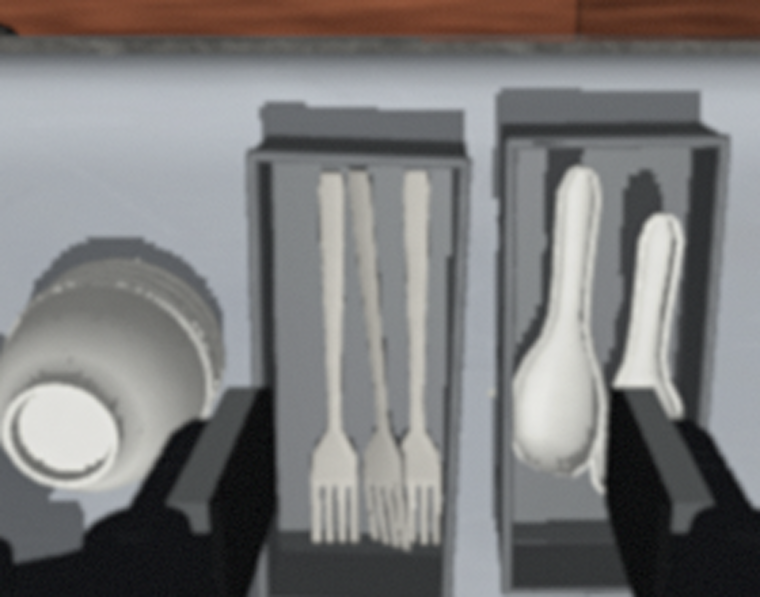

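```bash
python3 - <<'E'
from foot import *
A=load('w35');B=load('w36')
a=cv2.imread('pics/w35.png')[140:300,330:530]; cv2.imwrite('pics/w35z.png',cv2.resize(a,(750,600),interpolation=cv2.INTER_CUBIC))
P=lambda d:d['K']@np.c_[d['R'],d['t']]
def tri(n,a,b):
    X=cv2.triangulatePoints(P(A),P(B),np.array(a,float).reshape(2,1),np.array(b,float).reshape(2,1)); X=(X[:3]/X[3]).ravel(); print(n,X.round(4),(proj(A,X)-a).round(1),(proj(B,X)-b).round(1))
tri('handle end',(468,160),(333.7,171.9)); tri('bowl tip',(443,274),(326.3,284.3))
tri('rim NR spoonbin',(428,149),(120+505/2.714,110+140/2.714))
foot('w35',283,255,.080,190)
S=load('s35'); print('side pile foot',plane(S,150+308/3.3,110+230/3.3,.080))
E
```

```text
handle end [0.4297 0.1748 0.0387] [0.  0.1] [-0.  -0.1]
bowl tip [0.5692 0.1741 0.0245] [-0.  -0.3] [0.  0.3]
rim NR spoonbin [ 0.4249  0.1486 -0.0008] [0.1 0.9] [-0.1 -0.9]
w35 ellipse [282.3 259.2] [39.1 47. ] area 1296 -> [ 0.5228 -0.0184  0.08  ]
side pile foot [ 0.52219237 -0.02729369  0.08      ]
```

View pics/w35z.png

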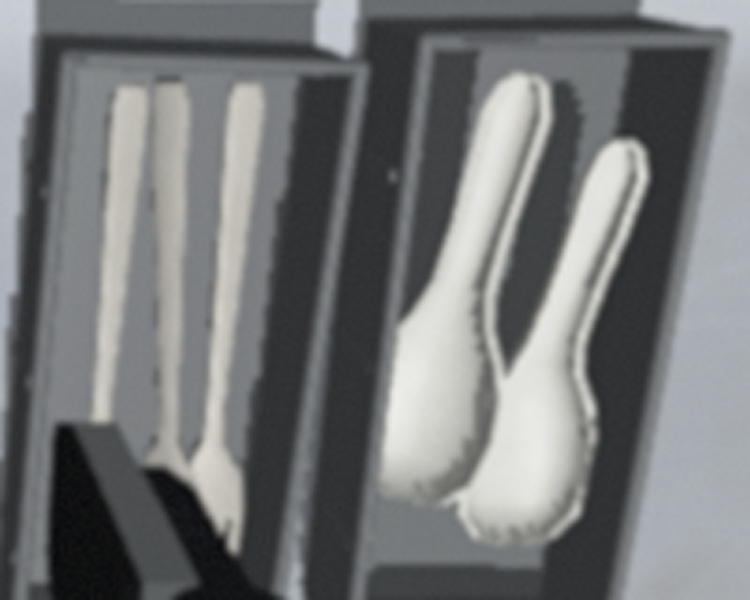

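Spoon check: handle end at 39 mm and bowl tip at 24 mm, so it tilts about 0.1 rad at most, within the limit. The forks lie flat in their bin and the bowl is nested and upright. I'll compare the bystanders with the start and hand in.

```bash
python3 - <<'E'
from h import *
a=load('side0')['image'];d=snap('side','s37')
b=d['image']
for n,(u,v) in dict(shaker=(303,232),spout=(315,272),jar=(324,307)).items():
    t=cv2.cvtColor(a,cv2.COLOR_RGB2GRAY)[v-16:v+16,u-14:u+14]; r=cv2.matchTemplate(cv2.cvtColor(b,cv2.COLOR_RGB2GRAY)[v-36:v+36,u-34:u+34],t,cv2.TM_CCOEFF_NORMED); _,m,_,l=cv2.minMaxLoc(r); print(n,round(m,3),'shift px',l[0]-20,l[1]-20)
o=sensors.get_obs(); print(o['t'],o['tool_pos'],np.abs(o['dq']).max())
print(order.finish_job())
E
```

```text
shaker 0.987 shift px 0 0
spout 0.98 shift px 0 0
jar 0.981 shift px 0 0
41.125 [0.43017987 0.11995216 0.24442235] 0.00804943935337929
the job is handed in; nothing more can be done
None
```

I put both forks in the fork bin and the soup spoon in the spoon bin, handles towards the robot. The rice bowl is nested upside down on the pile. I handed the job in at about 41 s; the hand-in gives no verdict.

**Last checks:**
- **Forks:** the wrist pictures show all three forks down inside the bin with handles to the robot. The second fork is turned slightly, and its tines may rest on its neighbours'.
- **Spoon:** triangulated from two views, the handle end is at 39 mm and the bowl tip at about 24 mm. Its bowl rests slightly on the other spoon's, which I estimate tilts it by at most 0.1 rad; the limit is 0.25.
- **Bowl:** on lowering it I felt contact within 1 mm of the expected nested height. Its foot was within about 3 mm of the pile position measured before, and it looks upright.
- **Bystanders:** the jar, spout and shaker show no shift (0 px) in the side view. The gripper was clear of everything.

**What disagreed or failed:**
- **Finger length:** the given 17 mm did not match what I felt. The tips were about 3 mm behind the TCP when shut and 5 mm behind at a 22 mm opening. My first tries at fork A therefore closed above it, until I felt for the table.
- **Fork width:** the forks held at a 14–15 mm opening, although the handle looked about 7 mm wide.
- **Cameras:** they disagreed with each other by up to about 1 cm in places, so I placed things using close wrist views.
- **Bin rim check:** triangulating the spoon bin's rim corner in the final check gave a height of -1 mm instead of 40 mm, probably a poor corner match. I did not use it.

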